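Tap the last leg into an upturned wire shelf

TASK

Fit the missing leg to the upturned wire shelf: stand the loose leg, black sleeve down, in the empty corner collar and let go of it. Then take the mallet and tap the leg straight down on its foot, two or three slow, firm taps of about 25 N and none over 40 N, so that the tapered sleeve wedges tight without splitting. Put the mallet back down on the bench and leave the bottle, tape roll and carton where they are.

Things in the scene. Friction and masses are not known exactly. Their poses are not given: they have to be found in the camera images.
- shelf: Green wire shelf, 356 x 610 mm, upside down on two battens; it does not move. Origin: on the bench under the axis of the empty corner collar; x and y run along the shelf's edges away from that corner. Fitted legs stand at 320 mm along x, 570 mm along y and at the far corner, tops about 210 mm above the bench. Wire rim 31 to 63 mm above the bench.
- collar_mouth (a point): Centre of the empty collar's open mouth, 70 mm above the bench; z up, along the collar's axis. Collar: 41 mm wide outside, 40 mm high, bore a cone 31.6 mm wide at the mouth, narrowing downwards by 4 degrees a side. Below it is only air down to the bench.
- leg: Loose leg, a green grooved post 25.4 mm thick and 188 mm long, 0.3 kg, standing on the bench on its plain end. Origin: centre of that lower end; z up along the leg. From below: 12 mm plain stub, black plastic sleeve from 12 to 56 mm (a cone, 28 mm wide at its lower, 34 mm at its upper rim), bare post up to 170 mm, then a steel levelling foot 24 mm wide.
- leg_top (a point): Centre of the flat top of the leg's levelling foot, 188 mm above the leg's origin: the place to strike.
- sleeve_rim (a point): Centre of the sleeve's upper (wide) rim, 56 mm above the leg's origin. Set in by hand it stays some 7 to 27 mm above the collar mouth: the fit differs by 9 mm either way from time to time, so the final height is not known beforehand. Taps drive it a few mm deeper, each firm tap still about 1 mm more; go by the tapping force, not by height.
- mallet: Stubby rubber mallet, 0.4 kg, standing on one flat face of its head. Origin: centre of that lower face. Head: black upright cylinder 50 mm wide, 80 mm high, axis z. Wooden handle, 21 to 26 mm thick, level along -x at 40 mm height, from the head out to 154 mm. It can be taken by the head, across the handle, and struck straight down on its lower face.
- mallet_head (a point): Centre of the mallet's head, 40 mm above its lower face.
- squeeze_bottle: White squeeze bottle, 60 mm wide, 170 mm high; origin at its underside. Leave alone.
- tape_roll: Cardboard-brown tape roll lying flat, 100 mm wide, 48 mm high; origin at its underside. Leave alone.
- carton: Small open carton, 160 x 120 x 70 mm; origin at its underside. Leave alone.
Mind the look-alikes: they are no part of the job. Several things look just like the leg: the one meant starts nearest to the robot's base.

How it is judged:
On the way, in this order (a step that is already met when the one before it is completed fails the run):
1. the leg stands in the empty collar, sleeve down, let go (horizontal distance between leg and collar_mouth below 0.004 m and z of leg in the frame of collar_mouth below -0.02 m and angle between leg's own z axis and vertical below 0.06 rad and contact force between the fingers and leg below 0.2 N), for 0.2 s.
2. the mallet taps the leg down in the collar (horizontal distance between leg and collar_mouth below 0.004 m and z of leg in the frame of collar_mouth below -0.02 m and angle between leg's own z axis and vertical below 0.06 rad and contact force between mallet and leg above 12 N), for 0.02 s.
At the end, for the whole second after the job is handed in: leg upright in the collar (axis within 4 mm, 0.06 rad, lower end over 20 mm below the mouth), at rest, wedged so that collar and sleeve squeeze each other with 50 to 120 N in all (two or three taps of 25 N give 60 to 95 N); mallet clear of the leg and at rest on the bench (horizontal distance between leg and collar_mouth below 0.004 m and z of leg in the frame of collar_mouth below -0.02 m and angle between leg's own z axis and vertical below 0.06 rad and contact force between leg and anything else between 50 and 120 N and linear speed of leg below 0.01 m/s and contact force between mallet and leg below 0.1 N and height (world z) of mallet_head below 0.06 m and linear speed of mallet below 0.02 m/s); the robot touches nothing.
It fails at once if the mallet strikes the leg with over 40 N, so that the sleeve splits (contact force between mallet and leg above 40 N).
It fails at once if a bystander is disturbed (distance of any of squeeze_bottle, tape_roll, carton from where it was at the start of the episode above 0.03 m).
It also fails if it takes over 64 s, if anything falls off the work surface, if the arm or the gripper's body presses on something with over 40 N, if the wrist force passes 120 N, or if a joint passes its speed limit or range.

ROBOT

A 7-joint arm with a two-finger parallel gripper is mounted at the origin on the work surface. World frame = base frame: x ahead of the robot, y to its left, z up, the work surface at z = 0. Lengths are in m, angles in rad, forces in N, time in s.
With the tool pointing down it reaches from about 0.35 to 0.9 m from the base axis. Payload 8.1 kg.
Tool frame: the origin (TCP) lies midway between the tips of the shut fingers; the grasp point (between the pads) lies 19 mm behind it (env.grasp_offset is the distance from the TCP to the grasp point, in m); z points along the fingers, x is the direction in which the jaws open and shut, and the axes are right-handed (so a half turn about z gives the same grasp; the last joint's range is limited). The gripper opens to 92 mm and grips with 3 to 60 N. Pads are 19 mm wide; open, the fingers measure 130 mm over their backs; the gripper's body (75 mm by 190 mm) begins 47 mm behind the grasp point.
Start: joints at [-1.209, 0.434, 0.025, 1.573, -0.012, 1.134, -0.075], TCP at [0.28, 0.559, 0.227] pointing down, gripper open.
Joint ranges: [-2.62, 2.62], [-0.44, 2.09], [-1.27, 1.32], [0.08, 2.57], [-1.32, 4.46], [0.12, 2], [-2.74, 2.74]. Speed limits (rad/s): [2.22, 2.22, 3.01, 3.01, 3.14, 3.14, 3.14].

INTERFACE

Orientations are given as a unit quaternion [w, x, y, z].
In Python, from station import env gives the robot as it stands.
- The arm moves only by the tool move_arm, never from a script. Its argument "motion" is a list of rows, each an object of numbers: "dx", "dy", "dz": the shift along the world's x, y, z in cm; "roll": the turn about the world's z in rad; "jaw": the closure, from 0 (fully open) to 1 (shut). In form: [{"dx": .., "dy": .., "dz": .., "roll": .., "jaw": ..}, ...]. A call has 1 to 10 rows; each row shifts and turns the commanded pose from where the row before left it; what a row does not reach is not made up. A row lasts 1/12 s, in which the tool goes at most 41.7 mm and 7.16 degrees, less where a joint would pass 70% of its speed; a pose out of reach is approached as far as the arm can. A call is refused whole if a number of a shift passes 4.17 or a number of a turn 0.125, either way. A call with a gripper value outside its range is refused whole. The fingers move at their own pace and stop on an object; "force" is the grip in N (left out, the last holds). Time passes only in rows, so rows that do not move let the fingers close. It gives the time, the measured TCP pose, the force and the opening at its end, in the units of the state.
- env.observe(): the state, without advancing time (a new reading comes with each control period).
- env.snapshot(name): name is "scene" or "top"; returns a dict with "image" (480x640x3 uint8, blue, green, red), "intrinsics" (3x3 intrinsics, pixels), "cam_to_world" (4x4, takes a point from camera to world coordinates). Camera axes: x right, y down, z forward; pixel columns grow to the right and rows downward; lengths in m; the calibration is good to about 2 mm. A picture is of the moment at which its call begins. There is no depth.
- env.hand_in(): hands the job in, once; it reports no verdict.
The state is a dict: "t": time; "joint_positions": joint angles; "joint_vel": joint speeds; "joint_efforts": joint torques, N m; "tcp_pos": TCP position; "orientation": TCP orientation; "wrist_force": force on the tool from outside, world axes, zero at the start; "moment": the same for the moment, N m; "gripper_width": opening from 0.0 (shut) to 1.0 (fully open).
Only numpy, scipy, OpenCV 4.12 (cv2) and the standard library are available. Lean on these libraries where they do the work, as an engineer would, in place of code of your own. Each camera call takes 0.05 s, during which the arm holds its last target.

## Working session

There is one attempt and no reset: what is moved stays moved. The work goes in short steps, Python scripts to look and compute and a tool call to move; the robot and the scene stay as the last step left them, time stands still between calls to the robot, and variables do not carry over. Pictures are saved under pics/ and viewed, and the job is handed in when it is done.

Besides the shell and the picture viewer there is one more tool, called after ">>>" by a JSON object that holds its "op" and its "data", one argument or row to a line. move_arm: Moves the arm, as the interface text tells. Its arguments: {"type":"object","properties":{"motion":{"type":"array"},"force":{"type":"number"}},"required":["motion"]}

```bash
ls; mkdir -p pics; python3 - <<'E'
from station import env
import cv2,numpy as np
print(env.observe())
for n in("scene","top"):
    s=env.snapshot(n); cv2.imwrite(f"pics/{n}0.png",s["image"]); print(n,s["intrinsics"],s["cam_to_world"])
E
```

```text
pics
{'t': 0.0, 'joint_positions': array([-1.20866124,  0.43520981,  0.02496873,  1.57411758, -0.01157896,
        1.1340042 , -0.07509063]), 'joint_vel': array([ 0.00073474, -0.00010571,  0.00081282, -0.00033403,  0.00212011,
        0.00074199, -0.00138417]), 'joint_efforts': array([ 5.22905684e-04, -6.67858958e+01,  9.85351056e-01, -3.14471269e+01,
       -6.04436221e-02,  4.28875198e-02,  1.89669454e-04]), 'tcp_pos': array([0.27993724, 0.5582147 , 0.2259452 ]), 'orientation': array([ 4.85230627e-04,  8.50948850e-01,  5.25247960e-01, -6.32484370e-04]), 'wrist_force': array([-0.02003412,  0.17808676, -0.29917745]), 'moment': array([0.05870823, 0.08381062, 0.01307767]), 'gripper_width': 0.9986447595511755}
scene [[483.04970134   0.         315.30032215]
 [  0.         483.04970134 243.14455952]
 [  0.           0.           1.        ]] [[-2.53426377e-01  8.15127568e-01 -5.20905097e-01  9.99023647e-01]
 [ 9.67354488e-01  2.13883269e-01 -1.35938378e-01  8.41394371e-02]
 [ 6.05765942e-04 -5.38350253e-01 -8.42720973e-01  8.92277259e-01]
 [ 0.00000000e+00  0.00000000e+00  0.00000000e+00  1.00000000e+00]]
top [[575.66643522   0.         324.36425781]
 [  0.         575.66643522 253.44213309]
 [  0.           0.           1.        ]] [[-2.02273944e-02 -9.86590310e-01  1.61958061e-01  3.45561904e-01]
 [-9.99794857e-01  1.97905695e-02 -4.31013352e-03 -2.87666282e-02]
 [ 1.04709371e-03 -1.62012020e-01 -9.86788229e-01  1.31587210e+00]
 [ 0.00000000e+00  0.00000000e+00  0.00000000e+00  1.00000000e+00]]
```

View pics/scene0.png

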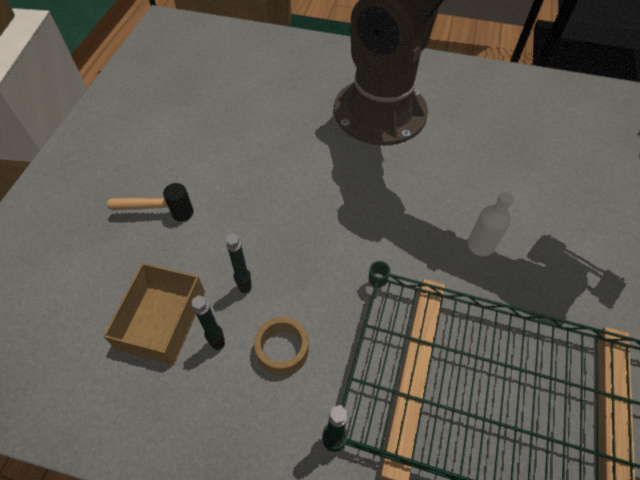

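View pics/top0.png

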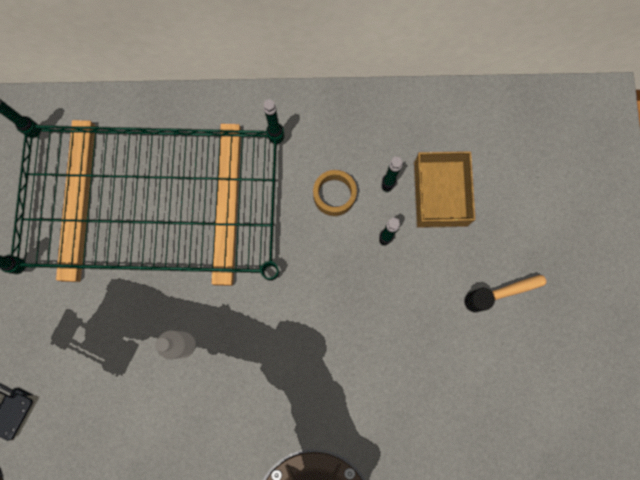

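The scene view shows the mallet at (178,203), two loose legs with foot tops at (233,241) and (200,303), the tape at (281,346), the carton at (157,313), the collar at (379,271) and the bottle at (490,225). In the top view the nearer leg's foot is at (393,225), the collar at (270,270) and the mallet at (480,299). I'll zoom in next to measure them.

```bash
cat > h.py <<'E'
import numpy as np,cv2
def ray(s,u,v):
    d=np.linalg.inv(s["intrinsics"])@[u,v,1.]; T=s["cam_to_world"]; return T[:3,3],T[:3,:3]@d
def onz(s,u,v,z):
    o,d=ray(s,u,v); return (o+d*(z-o[2])/d[2])
def proj(s,p):
    T=s["cam_to_world"]; q=T[:3,:3].T@(np.asarray(p)-T[:3,3]); w=s["intrinsics"]@q; return w[:2]/w[2]
def tri(s1,p1,s2,p2):
    o1,d1=ray(s1,*p1);o2,d2=ray(s2,*p2);d1/=np.linalg.norm(d1);d2/=np.linalg.norm(d2)
    t=np.linalg.lstsq(np.stack([d1,-d2],1),o2-o1,rcond=None)[0]
    a=o1+d1*t[0];b=o2+d2*t[1];return (a+b)/2,np.linalg.norm(a-b)
E
python3 - <<'E'
from station import env
import cv2,numpy as np,pickle
S={n:env.snapshot(n) for n in("scene","top")}
pickle.dump(S,open("s0.pkl","wb"))
def crop(n,u,v,r=32,k=8):
    return cv2.resize(S[n]["image"][v-r:v+r,u-r:u+r],None,fx=4,fy=4,interpolation=cv2.INTER_CUBIC)
a=np.hstack([crop("top",390,230),crop("top",270,270),crop("top",490,295)])
b=np.hstack([crop("scene",240,265),crop("scene",379,275),crop("scene",175,203)])
cv2.imwrite("pics/z0.png",np.vstack([a,b]))
E
```

```text
(no output)
```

View pics/z0.png

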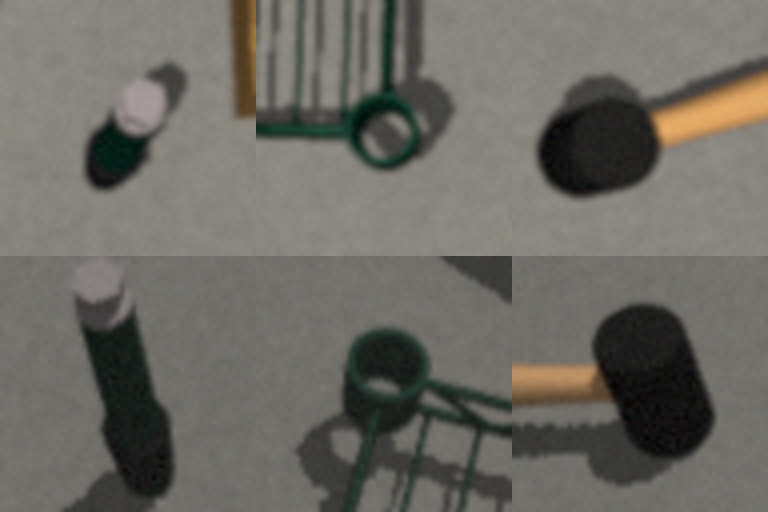

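The crops show clean rims: leg foot top near (393,224.5) in the top view and (233,239) in the scene view; collar rim near (270.2,270.4) and (380,269.8); mallet top face near (484,298.5) and (175.5,192.5). I'll refine these with masks.

```bash
python3 - <<'E'
import pickle,cv2,numpy as np
from h import *
S=pickle.load(open("s0.pkl","rb"));t,s=S["top"],S["scene"]
def comp(n,u,v,f,r=32):
    im=S[n]["image"][v-r:v+r,u-r:u+r]; im=cv2.resize(im,None,fx=4,fy=4,interpolation=cv2.INTER_CUBIC).astype(int)
    m=f(im).astype(np.uint8); k,l,st,c=cv2.connectedComponentsWithStats(m)
    out=[]
    for i in range(1,k):
        if st[i,4]>300:
            cs,_=cv2.findContours((l==i).astype(np.uint8),0,1); mr=cv2.minAreaRect(cs[0])
            g=lambda p:((np.array(p)+.5)/4-.5+[u-r,v-r]).round(2)
            out.append((g(c[i]),st[i,4]/16,g(mr[0]),np.array(mr[1])/4,mr[2],g(cv2.fitEllipse(cs[0])[0])))
    return out
light=lambda th:(lambda im:(im.min(2)>th))
print(S["top"]["image"][220:230:3,388:400:3].tolist())
print(S["scene"]["image"][236:252:3,228:240:4].tolist())
for th in(130,140,150): print(th,comp("top",393,225,light(th),16),comp("scene",233,242,light(th),16))
dark=lambda im:im.max(2)<45
print("mal",comp("top",480,298,dark,22),comp("scene",179,203,dark,24))
for nm,a,b,z in[("leg",(393.2,224.5),(233.2,239.3),.188),("col",(270.2,270.4),(380,269.8),.07),("mal",(484.2,298.5),(175.5,192.5),.08)]:
    print(nm,onz(t,*a,z),onz(s,*b,z),tri(t,a,s,b))
E
```

```text
[[[133, 139, 145], [152, 154, 164], [150, 151, 164], [143, 145, 154]], [[133, 135, 143], [152, 155, 165], [152, 155, 166], [153, 155, 165]], [[139, 141, 149], [151, 153, 162], [152, 152, 164], [144, 144, 155]], [[104, 106, 112], [134, 136, 145], [127, 126, 136], [104, 108, 112]]]
[[[127, 129, 138], [129, 129, 136], [124, 126, 134]], [[126, 127, 133], [129, 130, 136], [127, 129, 136]], [[114, 114, 122], [125, 125, 132], [109, 110, 115]], [[61, 62, 64], [62, 63, 68], [58, 63, 66]], [[70, 71, 75], [65, 66, 67], [94, 95, 101]], [[61, 65, 63], [48, 51, 51], [33, 38, 36]]]
130 [(array([392.84, 222.94]), np.float64(100.4375), array([392.66, 222.73]), array([11.84085369, 10.65081787]), 17.818889617919922, array([392.79, 222.99]))] []
140 [(array([393.39, 222.87]), np.float64(75.0), array([393.16, 222.7 ]), array([10.17884636,  8.9350462 ]), 23.96249008178711, array([393.4 , 222.87]))] []
150 [(array([393.34, 222.98]), np.float64(45.8125), array([393.02, 222.92]), array([8.22192192, 7.27323771]), 18.434946060180664, array([393.36, 222.97]))] []
mal [(array([479.02, 299.37]), np.float64(523.625), array([478.75, 299.41]), array([21.69476891, 28.42349815]), 73.3007583618164, array([479.05, 299.36]))] [(array([177.99, 202.03]), np.float64(775.3125), array([178.17, 202.16]), array([39.11229324, 22.54607964]), 69.02650451660156, array([177.97, 201.98]))]
leg [ 0.58662483 -0.1726802   0.188     ] [ 0.5922504  -0.16955197  0.188     ] (array([ 0.58801652, -0.17296959,  0.18046039]), np.float64(0.0013916060366218144))
col [0.51491609 0.08473615 0.07      ] [0.5184193  0.08925919 0.07      ] (array([0.51546262, 0.08727741, 0.06438365]), np.float64(0.0040707617811731826))
mal [ 0.44342533 -0.37553764  0.08      ] [ 0.44850053 -0.36857963  0.08      ] (array([ 0.44326524, -0.37558371,  0.07179842]), np.float64(0.0046015913377377895))
```

```bash
python3 - <<'E'
import pickle,cv2,numpy as np
from h import *
S=pickle.load(open("s0.pkl","rb"));t,s=S["top"],S["scene"]
K=8
def show(n,u,v,r):
    im=S[n]["image"][v-r:v+r,u-r:u+r]; return cv2.resize(im,(384,384),interpolation=cv2.INTER_CUBIC)
def g(p,u,v,r): return (np.array(p)+.5)*(2*r/384)-.5+[u-r,v-r]
V=[("top",393,225,12),("top",270,270,14),("scene",233,242,12),("scene",380,272,16)]
ims=[]
for n,u,v,r in V:
    ims.append(cv2.convertScaleAbs(show(n,u,v,r),alpha=1.5,beta=10))
cv2.imwrite("pics/z1.png",cv2.resize(np.vstack([np.hstack(ims[:2]),np.hstack(ims[2:])]),(600,600)))
# leg foot top scene
im=cv2.resize(s["image"][226:258,217:249],None,fx=4,fy=4,interpolation=cv2.INTER_CUBIC)
for th in(100,110,118):
    k,l,st,c=cv2.connectedComponentsWithStats((im.min(2)>th).astype(np.uint8))
    for i in range(1,k):
        if 300<st[i,4]<6000: print(th,(c[i]+.5)/4-.5+[217,226],st[i]/4)
# collar top ring: green mask
for n,u,v,r in(("top",270,270,14),("scene",380,270,16)):
    im=cv2.resize(S[n]["image"][v-r:v+r,u-r:u+r],None,fx=8,fy=8,interpolation=cv2.INTER_CUBIC).astype(int)
    m=((im.max(2)<80)&(im[...,1]-im[...,2]>12)).astype(np.uint8)
    cs,h=cv2.findContours(m,cv2.RETR_CCOMP,1)
    for c,hh in zip(cs,h[0]):
        if cv2.contourArea(c)>1500:
            e=cv2.fitEllipse(c); print(n,"hole" if hh[3]>=0 else "outer",(np.array(e[0])+.5)/8-.5+[u-r,v-r],np.array(e[1])/8,e[2])
E
```

```text
110 [231.12140555 237.62946207] [  5.25   6.25  17.5   12.   504.25]
118 [231.67454482 238.1285014 ] [  9.     7.5   12.5   10.25 357.  ]
top outer [268.03673744 268.83738232] [20.87231064 21.56807137] 16.99283790588379
top hole [269.51722717 271.13160515] [11.63288879 14.0506649 ] 58.82371139526367
scene outer [380.73171616 270.34399033] [17.04564667 25.23540115] 109.84159088134766
scene hole [379.53669071 269.66664124] [14.57556915 16.1311245 ] 96.22636413574219
```

View pics/z1.png

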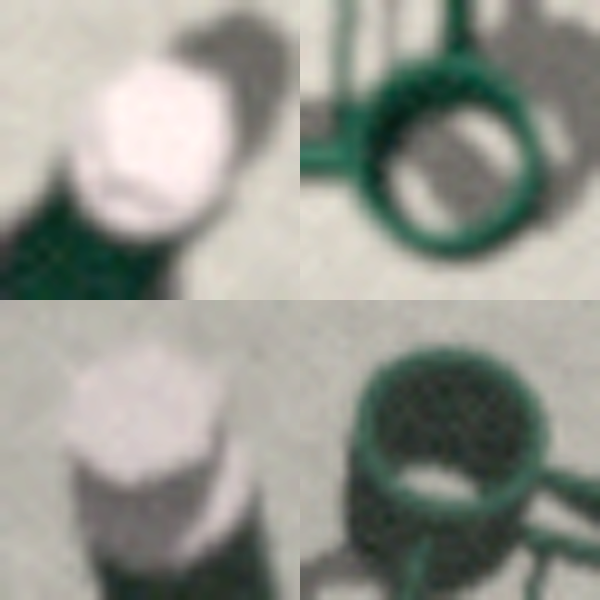

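```bash
python3 - <<'E'
import pickle
from h import *
S=pickle.load(open("s0.pkl","rb"));t,s=S["top"],S["scene"]
for nm,a,b,z in[("leg",(392.9,223.1),(232.2,238.5),.188),("col",(269.6,269.8),(379.7,269.7),.07),("mal",(484.2,298.5),(175.5,192.5),.08)]:
    print(nm,onz(t,*a,z),onz(s,*b,z),tri(t,a,s,b))
# mallet via silhouette centre = ~head centre z .04
print(onz(t,478.9,299.4,.04),onz(s,178.1,202.1,.04),tri(t,(478.9,299.4),s,(178.1,202.1)))
# handle end
im=t["image"].astype(int);m=(im[...,2]-im[...,0]>60).astype(np.uint8);m[:, :495]=0;m[:250]=0;m[330:]=0
c,_=cv2.findContours(m,0,1);c=max(c,key=cv2.contourArea);print(cv2.minAreaRect(c)); r=cv2.boxPoints(cv2.minAreaRect(c));print(r)
M=m.nonzero();
v=cv2.fitLine(c,cv2.DIST_L2,0,.01,.01).ravel();print(v)
p=onz(t,v[2],v[3],.04);q=onz(t,v[2]+20*v[0],v[3]+20*v[1],.04);print("handle dir",p,np.arctan2(*(q-p)[[1,0]]), )
p=onz(t,*proj(t,[.58662483,-.173,.0]),0)
from scipy.spatial.transform import Rotation as R
from station import env
o=env.observe();w=o["orientation"];print(R.from_quat(np.r_[w[1:],w[0]]).as_matrix().round(3))
# other things
for nm,uv,z in[("tape",(335,192),.048),("carton",(445,190),.07),("leg2",(397,163),.188),("bottle",(172,343),.17),("cartoncorner",(417,223),.07),("legB",(270,105),.21)]:print(nm,onz(t,*uv,z))
E
```

```text
leg [ 0.58950065 -0.17219279  0.188     ] [ 0.59112412 -0.17180318  0.188     ] (array([ 0.58995012, -0.17249102,  0.18598619]), np.float64(8.72702298995639e-05))
col [0.51626336 0.08603885 0.07      ] [0.51834739 0.08865173 0.07      ] (array([0.51659228, 0.08751155, 0.06667203]), np.float64(0.0023391367045294976))
mal [ 0.44342533 -0.37553764  0.08      ] [ 0.44850053 -0.36857963  0.08      ] (array([ 0.44326524, -0.37558371,  0.07179842]), np.float64(0.0046015913377377895))
[ 0.44483485 -0.37487673  0.04      ] [ 0.44500236 -0.37438851  0.04      ] (array([ 0.44479527, -0.37478712,  0.0396354 ]), np.float64(0.00038578190301233583))
((519.4840087890625, 286.8487548828125), (11.215140342712402, 53.3912239074707), 72.6459732055664)
[[492.33096 289.45908]
 [543.2918  273.53378]
 [546.6371  284.23843]
 [495.6762  300.16373]]
[ 9.5213121e-01 -3.0568966e-01  5.1932745e+02  2.8709735e+02]
handle dir [ 0.47037928 -0.46659832  0.04      ] -1.2843534635674083
[[ 0.448  0.894 -0.   ]
 [ 0.894 -0.448 -0.001]
 [-0.001  0.    -1.   ]]
tape [ 0.69459175 -0.06132296  0.048     ]
carton [ 0.68824291 -0.30657472  0.07      ]
leg2 [ 0.71448681 -0.1854976   0.188     ]
bottle [0.36121204 0.26938516 0.17      ]
cartoncorner [ 0.6141814  -0.24053166  0.07      ]
legB [0.834981   0.07069681 0.21      ]
```

Two views agree on the leg at (0.590,-0.172), the collar at about (0.517,0.087), and the mallet at (0.445,-0.375) with its handle at -74°. I'll travel over to the leg.

>>> {"op": "move_arm", "data": {
  "motion": [
    {"dx": 1.55, "dy": -3.65, "dz": 0.2, "jaw": 0},
    {"dx": 1.55, "dy": -3.65, "dz": 0.2, "jaw": 0},
    {"dx": 1.55, "dy": -3.65, "dz": 0.2, "jaw": 0},
    {"dx": 1.55, "dy": -3.65, "dz": 0.2, "jaw": 0},
    {"dx": 1.55, "dy": -3.65, "jaw": 0},
    {"dx": 1.55, "dy": -3.65, "jaw": 0},
    {"dx": 1.55, "dy": -3.65, "jaw": 0},
    {"dx": 1.55, "dy": -3.65, "jaw": 0},
    {"dx": 1.55, "dy": -3.65, "jaw": 0},
    {"dx": 1.55, "dy": -3.65, "jaw": 0}
  ],
  "force": 30
}}

```text
schema error: expected keys dx, dy, dz, roll, jaw
```

>>> {"op": "move_arm", "data": {
  "motion": [
    {"dx": 1.55, "dy": -3.65, "jaw": 0},
    {"dx": 1.55, "dy": -3.65, "jaw": 0},
    {"dx": 1.55, "dy": -3.65, "jaw": 0},
    {"dx": 1.55, "dy": -3.65, "jaw": 0},
    {"dx": 1.55, "dy": -3.65, "jaw": 0},
    {"dx": 1.55, "dy": -3.65, "jaw": 0},
    {"dx": 1.55, "dy": -3.65, "jaw": 0},
    {"dx": 1.55, "dy": -3.65, "jaw": 0},
    {"jaw": 0},
    {"jaw": 0}
  ]
}}

```text
schema error: expected keys dx, dy, dz, roll, jaw
```

All keys are required in each row.

>>> {"op": "move_arm", "data": {
  "motion": [
    {"dx": 1.55, "dy": -3.65, "dz": 0.2, "roll": 0, "jaw": 0},
    {"dx": 1.55, "dy": -3.65, "dz": 0.2, "roll": 0, "jaw": 0},
    {"dx": 1.55, "dy": -3.65, "dz": 0.2, "roll": 0, "jaw": 0},
    {"dx": 1.55, "dy": -3.65, "dz": 0.2, "roll": 0, "jaw": 0},
    {"dx": 1.55, "dy": -3.65, "dz": 0, "roll": 0, "jaw": 0},
    {"dx": 1.55, "dy": -3.65, "dz": 0, "roll": 0, "jaw": 0},
    {"dx": 1.55, "dy": -3.65, "dz": 0, "roll": 0, "jaw": 0},
    {"dx": 1.55, "dy": -3.65, "dz": 0, "roll": 0, "jaw": 0},
    {"dx": 1.55, "dy": -3.65, "dz": 0, "roll": 0, "jaw": 0},
    {"dx": 1.55, "dy": -3.65, "dz": 0, "roll": 0, "jaw": 0}
  ],
  "force": 30
}}

```text
t: 1.03
tcp_pos: [0.4355, 0.1918, 0.2349]
orientation: [-0.0, 0.851, 0.525, 0.0]
wrist_force: [0.3, -0.3, -0.4]
gripper_width: 1.001
```

>>> {"op": "move_arm", "data": {
  "motion": [
    {"dx": 1.55, "dy": -3.65, "dz": 0, "roll": 0, "jaw": 0},
    {"dx": 1.55, "dy": -3.65, "dz": 0, "roll": 0, "jaw": 0},
    {"dx": 1.55, "dy": -3.65, "dz": 0, "roll": 0, "jaw": 0},
    {"dx": 1.55, "dy": -3.65, "dz": 0, "roll": 0, "jaw": 0},
    {"dx": 1.55, "dy": -3.65, "dz": 0, "roll": 0, "jaw": 0},
    {"dx": 1.55, "dy": -3.65, "dz": 0, "roll": 0, "jaw": 0},
    {"dx": 1.55, "dy": -3.65, "dz": 0, "roll": 0, "jaw": 0},
    {"dx": 1.55, "dy": -3.65, "dz": 0, "roll": 0, "jaw": 0},
    {"dx": 0, "dy": 0, "dz": 0, "roll": 0, "jaw": 0},
    {"dx": 0, "dy": 0, "dz": 0, "roll": 0, "jaw": 0}
  ]
}}

```text
t: 1.87
tcp_pos: [0.5593, -0.1013, 0.2344]
orientation: [0.0, 0.852, 0.523, -0.0]
wrist_force: [-0.1, 0.7, 0.2]
gripper_width: 0.997
```

>>> {"op": "move_arm", "data": {
  "motion": [
    {"dx": 1.54, "dy": -3.55, "dz": 0, "roll": 0, "jaw": 0},
    {"dx": 1.54, "dy": -3.55, "dz": 0, "roll": 0, "jaw": 0},
    {"dx": 0, "dy": 0, "dz": 0, "roll": 0, "jaw": 0},
    {"dx": 0, "dy": 0, "dz": 0, "roll": 0, "jaw": 0}
  ]
}}

```text
t: 2.2
tcp_pos: [0.5899, -0.1703, 0.2343]
orientation: [-0.0, 0.852, 0.524, -0.0]
wrist_force: [-0.6, 0.8, -0.1]
gripper_width: 1.001
```

```bash
python3 - <<'E'
from station import env
import cv2,numpy as np
from h import *
o=env.observe();print(o["tcp_pos"],o["joint_positions"])
a=env.snapshot("scene");b=env.snapshot("top")
print(proj(a,o["tcp_pos"]),proj(b,o["tcp_pos"]))
c=lambda s,u,v:cv2.resize(s["image"][v-50:v+50,u-50:u+50],(400,400),interpolation=cv2.INTER_CUBIC)
cv2.imwrite("pics/p1.png",np.hstack([c(a,235,250),c(b,393,225)]))
E
```

```text
[ 0.58991851 -0.17031883  0.23434473] [-0.07280999  0.42164385  0.38521186  1.61335518 -0.16945621  1.14028934
  1.45679171]
[229.26368563 222.85114997] [394.7734819  217.75054084]
```

View pics/p1.png

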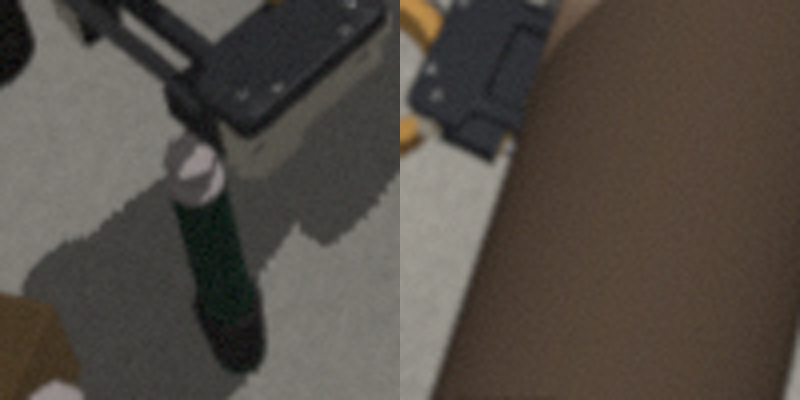

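```bash
python3 - <<'E'
from station import env
import cv2
a=env.snapshot("scene");cv2.imwrite("pics/p2.png",a["image"])
E
```

```text
(no output)
```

View pics/p2.png

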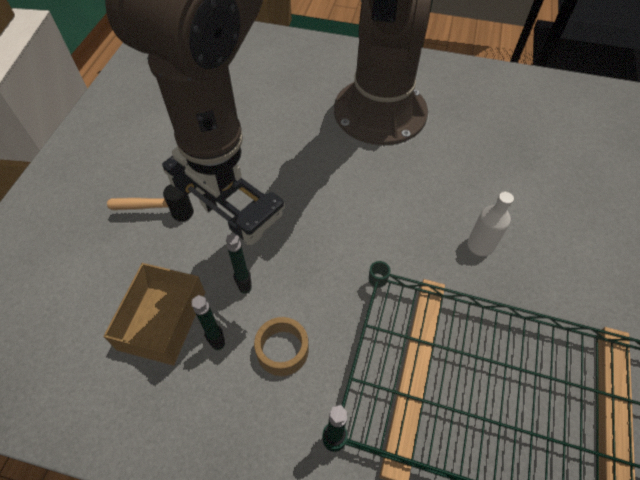

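The scene view shows the gripper open above the leg foot at (233,241), with the fingers at (262,212) and about (185,180) straddling it. I'll descend and close.

>>> {"op": "move_arm", "data": {
  "motion": [
    {"dx": 0.03, "dy": -0.2, "dz": -1.5, "roll": 0, "jaw": 0},
    {"dx": 0, "dy": 0, "dz": -2.5, "roll": 0, "jaw": 0},
    {"dx": 0, "dy": 0, "dz": -2.5, "roll": 0, "jaw": 0},
    {"dx": 0, "dy": 0, "dz": -2.5, "roll": 0, "jaw": 0},
    {"dx": 0, "dy": 0, "dz": -1.1, "roll": 0, "jaw": 0},
    {"dx": 0, "dy": 0, "dz": 0, "roll": 0, "jaw": 0},
    {"dx": 0, "dy": 0, "dz": 0, "roll": 0, "jaw": 0}
  ]
}}

```text
t: 2.93
tcp_pos: [0.5904, -0.1703, 0.1342]
orientation: [-0.0, 0.851, 0.526, 0.0]
wrist_force: [0.7, -0.2, 0.6]
gripper_width: 1.0
```

>>> {"op": "move_arm", "data": {
  "motion": [
    {"dx": 0, "dy": 0, "dz": 0, "roll": 0, "jaw": 0.3},
    {"dx": 0, "dy": 0, "dz": 0, "roll": 0, "jaw": 0.5},
    {"dx": 0, "dy": 0, "dz": 0, "roll": 0, "jaw": 1},
    {"dx": 0, "dy": 0, "dz": 0, "roll": 0, "jaw": 1},
    {"dx": 0, "dy": 0, "dz": 0, "roll": 0, "jaw": 1},
    {"dx": 0, "dy": 0, "dz": 0, "roll": 0, "jaw": 1},
    {"dx": 0, "dy": 0, "dz": 0, "roll": 0, "jaw": 1},
    {"dx": 0, "dy": 0, "dz": 0, "roll": 0, "jaw": 1}
  ],
  "force": 30
}}

```text
t: 3.6
tcp_pos: [0.5903, -0.1713, 0.1338]
orientation: [-0.0, 0.851, 0.525, 0.0]
wrist_force: [0.6, 0.7, 1.0]
gripper_width: 0.468
```

>>> {"op": "move_arm", "data": {
  "motion": [
    {"dx": 0, "dy": 0, "dz": 0, "roll": 0, "jaw": 1},
    {"dx": 0, "dy": 0, "dz": 0, "roll": 0, "jaw": 1},
    {"dx": 0, "dy": 0, "dz": 0, "roll": 0, "jaw": 1},
    {"dx": 0, "dy": 0, "dz": 0, "roll": 0, "jaw": 1},
    {"dx": 0, "dy": 0, "dz": 0, "roll": 0, "jaw": 1},
    {"dx": 0, "dy": 0, "dz": 0, "roll": 0, "jaw": 1}
  ]
}}

```text
t: 4.1
tcp_pos: [0.5901, -0.1715, 0.1337]
orientation: [0.0, 0.851, 0.525, -0.0]
wrist_force: [-1.1, -0.7, -0.3]
gripper_width: 0.274
```

>>> {"op": "move_arm", "data": {
  "motion": [
    {"dx": 0, "dy": 0, "dz": 1, "roll": 0, "jaw": 1},
    {"dx": 0, "dy": 0, "dz": 2.5, "roll": 0, "jaw": 1},
    {"dx": 0, "dy": 0, "dz": 2.5, "roll": 0, "jaw": 1},
    {"dx": 0, "dy": 0, "dz": 2.5, "roll": 0, "jaw": 1},
    {"dx": 0, "dy": 0, "dz": 1.5, "roll": 0, "jaw": 1},
    {"dx": 0, "dy": 0, "dz": 0, "roll": 0, "jaw": 1}
  ]
}}

```text
t: 4.6
tcp_pos: [0.592, -0.1718, 0.2379]
orientation: [0.002, 0.851, 0.525, 0.002]
wrist_force: [0.3, -0.6, -2.1]
gripper_width: 0.272
```

>>> {"op": "move_arm", "data": {
  "motion": [
    {"dx": -0.5, "dy": 1.5, "dz": 0, "roll": 0, "jaw": 1},
    {"dx": -0.7, "dy": 2.6, "dz": 0, "roll": 0, "jaw": 1},
    {"dx": -0.8, "dy": 3, "dz": 0, "roll": 0, "jaw": 1},
    {"dx": -0.8, "dy": 3, "dz": 0, "roll": 0, "jaw": 1},
    {"dx": -0.8, "dy": 3, "dz": 0, "roll": 0, "jaw": 1},
    {"dx": -0.8, "dy": 3, "dz": 0, "roll": 0, "jaw": 1},
    {"dx": -0.8, "dy": 3, "dz": 0, "roll": 0, "jaw": 1},
    {"dx": -0.8, "dy": 3, "dz": 0, "roll": 0, "jaw": 1},
    {"dx": -0.8, "dy": 2.3, "dz": 0, "roll": 0, "jaw": 1},
    {"dx": -0.5, "dy": 1.4, "dz": 0, "roll": 0, "jaw": 1}
  ]
}}

```text
t: 5.43
tcp_pos: [0.5154, 0.0903, 0.2327]
orientation: [-0.001, 0.85, 0.527, -0.001]
wrist_force: [0.3, 0.6, -2.7]
gripper_width: 0.27
```

>>> {"op": "move_arm", "data": {
  "motion": [
    {"dx": 0, "dy": 0, "dz": 0, "roll": 0, "jaw": 1},
    {"dx": 0, "dy": 0, "dz": 0, "roll": 0, "jaw": 1},
    {"dx": 0, "dy": 0, "dz": 0, "roll": 0, "jaw": 1}
  ]
}}

```text
t: 5.68
tcp_pos: [0.5171, 0.0859, 0.2332]
orientation: [0.0, 0.851, 0.525, -0.0]
wrist_force: [-0.2, -0.7, -3.0]
gripper_width: 0.269
```

```bash
python3 - <<'E'
from station import env
import cv2,numpy as np,pickle
from h import *
o=env.observe();print(o["tcp_pos"],o["wrist_force"])
a=env.snapshot("scene");b=env.snapshot("top");pickle.dump((a,b),open("s1.pkl","wb"))
c=lambda s,u,v:cv2.resize(s["image"][v-50:v+50,u-50:u+50],(400,400),interpolation=cv2.INTER_CUBIC)
cv2.imwrite("pics/p3.png",np.hstack([c(a,380,260),c(b,270,270)]))
E
```

```text
[0.51710253 0.08585035 0.23324477] [-0.19094357 -0.65812894 -2.99075385]
```

View pics/p3.png

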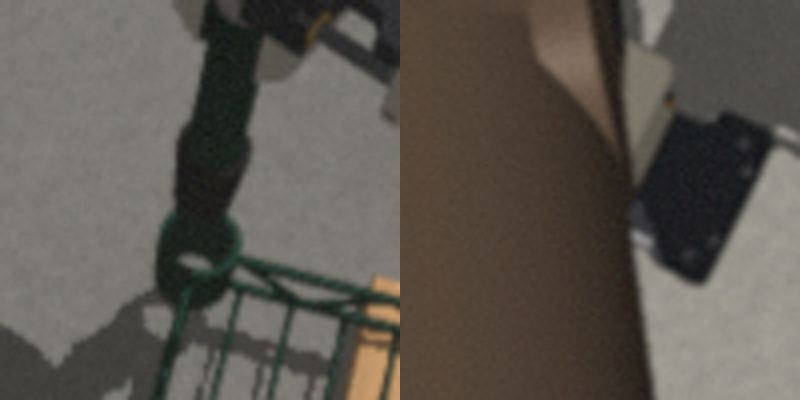

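```bash
python3 - <<'E'
import pickle,cv2,numpy as np
from h import *
a,b=pickle.load(open("s1.pkl","rb"))
p=np.array([.5171,.0859])
for z in(0.0995,.1115,.1555,.21): print(z,proj(a,[*p,z]),"crop",(proj(a,[*p,z])-[330,210])*4)
c=np.array([.5171,.0873])
print("collar",(proj(a,[*c,.07])-[330,210])*4)
# row-wise dark extents
im=a["image"].astype(int)
for v in range(222,262,4):
    r=np.where(im[v,360:400].max(1)<62)[0]+360
    print(v,r.min() if len(r) else None,r.max() if len(r) else None, end="; ")
# expected extents: cone silhouettes
print()
for z,w in((.0995,25.4),(.1115,25.4),(.1115,28),(.1555,34),(.1555,25.4),(.20,25.4)):
    th=np.linspace(0,6.283,60);P=np.array([proj(a,[p[0]+w/2000*np.cos(t),p[1]+w/2000*np.sin(t),z]) for t in th]);print(z,w,P.min(0),P.max(0))
I=a["image"][200:290,335:425];I=cv2.convertScaleAbs(cv2.resize(I,(600,600),interpolation=cv2.INTER_CUBIC),alpha=2.2,beta=10)
for z,w in((.0995,25.4),(.1115,28),(.1555,34),(.07,41),(.07,31.6)):
    q=c if z==.07 else p
    P=np.array([proj(a,[q[0]+w/2000*np.cos(t),q[1]+w/2000*np.sin(t),z]) for t in np.linspace(0,6.283,60)]);P=((P-[335,200]+.5)*600/90-.5).astype(np.int32)
    cv2.polylines(I,[P],True,(0,0,255) if z!=.07 else (255,0,255),1)
cv2.imwrite("pics/p4.png",I)
E
```

```text
0.0995 [380.14680645 261.19629999] crop [200.5872258  204.78519995]
0.1115 [380.87226834 257.96332184] crop [203.48907338 191.85328735]
0.1555 [383.67630554 245.46729544] crop [214.70522214 141.86918174]
0.21 [387.49862053 228.43337403] crop [229.99448214  73.73349613]
collar [196.54210954 236.0319778 ]
222 382 394; 226 381 393; 230 380 393; 234 379 392; 238 378 391; 242 376 390; 246 374 391; 250 374 391; 254 374 389; 258 374 387; 
0.0995 25.4 [373.45703988 255.47856155] [386.83738765 266.99447283]
0.1115 25.4 [374.1077217  252.20657256] [387.6380352  263.80201897]
0.1115 28 [373.41568379 251.62214567] [388.33129489 264.40467453]
0.1555 34 [374.23613449 237.58710282] [393.12510896 253.5073419 ]
0.1555 25.4 [376.62265096 239.56481692] [390.73283022 251.45762067]
0.2 25.4 [379.3934319 225.6456215] [394.14290651 237.84754138]
```

View pics/p4.png

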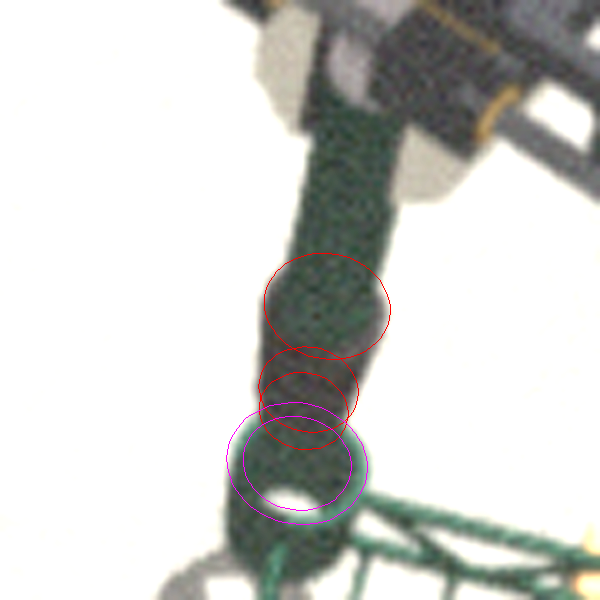

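The overlay matches within about 1 mm. I'll shift the leg +2 mm in y and lower it, fast at first and then in small steps while watching the force.

>>> {"op": "move_arm", "data": {
  "motion": [
    {"dx": -0.03, "dy": 0.2, "dz": 0, "roll": 0, "jaw": 1},
    {"dx": 0, "dy": 0, "dz": -1, "roll": 0, "jaw": 1},
    {"dx": 0, "dy": 0, "dz": -1, "roll": 0, "jaw": 1},
    {"dx": 0, "dy": 0, "dz": -0.7, "roll": 0, "jaw": 1},
    {"dx": 0, "dy": 0, "dz": -0.7, "roll": 0, "jaw": 1},
    {"dx": 0, "dy": 0, "dz": 0, "roll": 0, "jaw": 1},
    {"dx": 0, "dy": 0, "dz": 0, "roll": 0, "jaw": 1}
  ]
}}

```text
t: 6.37
tcp_pos: [0.5166, 0.0885, 0.1991]
orientation: [-0.0, 0.851, 0.525, -0.001]
wrist_force: [0.1, -0.6, -2.1]
gripper_width: 0.272
```

>>> {"op": "move_arm", "data": {
  "motion": [
    {"dx": 0, "dy": 0, "dz": -0.5, "roll": 0, "jaw": 1},
    {"dx": 0, "dy": 0, "dz": -0.5, "roll": 0, "jaw": 1},
    {"dx": 0, "dy": 0, "dz": 0, "roll": 0, "jaw": 1}
  ]
}}

```text
t: 6.62
tcp_pos: [0.5166, 0.0887, 0.1889]
orientation: [-0.0, 0.851, 0.525, -0.0]
wrist_force: [-0.6, -0.3, -3.5]
gripper_width: 0.268
```

>>> {"op": "move_arm", "data": {
  "motion": [
    {"dx": 0, "dy": 0, "dz": -0.3, "roll": 0, "jaw": 1},
    {"dx": 0, "dy": 0, "dz": -0.3, "roll": 0, "jaw": 1},
    {"dx": 0, "dy": 0, "dz": 0, "roll": 0, "jaw": 1}
  ]
}}

```text
t: 6.87
tcp_pos: [0.5167, 0.0887, 0.1832]
orientation: [-0.0, 0.851, 0.525, -0.0]
wrist_force: [0.8, -0.2, -3.3]
gripper_width: 0.272
```

>>> {"op": "move_arm", "data": {
  "motion": [
    {"dx": 0, "dy": -0.05, "dz": -0.2, "roll": 0, "jaw": 1},
    {"dx": 0, "dy": 0, "dz": -0.2, "roll": 0, "jaw": 1},
    {"dx": 0, "dy": 0, "dz": -0.2, "roll": 0, "jaw": 1},
    {"dx": 0, "dy": 0, "dz": 0, "roll": 0, "jaw": 1}
  ]
}}

```text
t: 7.2
tcp_pos: [0.5168, 0.0884, 0.1774]
orientation: [-0.0, 0.851, 0.525, -0.0]
wrist_force: [0.6, 1.6, -3.3]
gripper_width: 0.272
```

>>> {"op": "move_arm", "data": {
  "motion": [
    {"dx": 0, "dy": 0, "dz": -0.2, "roll": 0, "jaw": 1},
    {"dx": 0, "dy": 0, "dz": -0.1, "roll": 0, "jaw": 1},
    {"dx": 0, "dy": 0, "dz": 0, "roll": 0, "jaw": 1}
  ]
}}

```text
t: 7.45
tcp_pos: [0.5169, 0.0884, 0.1745]
orientation: [-0.0, 0.851, 0.525, -0.0]
wrist_force: [0.3, 2.0, -2.8]
gripper_width: 0.268
```

>>> {"op": "move_arm", "data": {
  "motion": [
    {"dx": 0, "dy": 0, "dz": -0.2, "roll": 0, "jaw": 1},
    {"dx": 0, "dy": 0, "dz": -0.1, "roll": 0, "jaw": 1},
    {"dx": 0, "dy": 0, "dz": 0, "roll": 0, "jaw": 1}
  ]
}}

```text
t: 7.7
tcp_pos: [0.5169, 0.0884, 0.1715]
orientation: [-0.0, 0.851, 0.525, -0.0]
wrist_force: [0.5, 2.0, -2.7]
gripper_width: 0.271
```

>>> {"op": "move_arm", "data": {
  "motion": [
    {"dx": 0, "dy": 0.05, "dz": -0.2, "roll": 0, "jaw": 1},
    {"dx": 0, "dy": 0, "dz": -0.1, "roll": 0, "jaw": 1},
    {"dx": 0, "dy": 0, "dz": 0, "roll": 0, "jaw": 1}
  ]
}}

```text
t: 7.95
tcp_pos: [0.5169, 0.0887, 0.1686]
orientation: [-0.0, 0.851, 0.525, -0.0]
wrist_force: [-1.6, 1.2, -1.9]
gripper_width: 0.272
```

>>> {"op": "move_arm", "data": {
  "motion": [
    {"dx": 0, "dy": 0, "dz": -0.2, "roll": 0, "jaw": 1},
    {"dx": 0, "dy": 0, "dz": -0.1, "roll": 0, "jaw": 1},
    {"dx": 0, "dy": 0, "dz": 0, "roll": 0, "jaw": 1}
  ]
}}

```text
t: 8.2
tcp_pos: [0.5175, 0.0887, 0.1664]
orientation: [0.0, 0.851, 0.525, 0.001]
wrist_force: [-2.1, 0.6, 6.9]
gripper_width: 0.27
```

>>> {"op": "move_arm", "data": {
  "motion": [
    {"dx": 0, "dy": 0, "dz": -0.2, "roll": 0, "jaw": 1},
    {"dx": 0, "dy": 0, "dz": -0.1, "roll": 0, "jaw": 1},
    {"dx": 0, "dy": 0, "dz": 0, "roll": 0, "jaw": 1}
  ]
}}

```text
t: 8.45
tcp_pos: [0.5183, 0.0884, 0.1645]
orientation: [0.001, 0.851, 0.525, 0.001]
wrist_force: [-3.8, -0.2, 17.0]
gripper_width: 0.271
```

Seated, with about 20 N upward. I'll ease off and release.

>>> {"op": "move_arm", "data": {
  "motion": [
    {"dx": 0, "dy": 0, "dz": 0.2, "roll": 0, "jaw": 1},
    {"dx": 0, "dy": 0, "dz": 0.1, "roll": 0, "jaw": 1},
    {"dx": 0, "dy": 0, "dz": 0, "roll": 0, "jaw": 1}
  ]
}}

```text
t: 8.7
tcp_pos: [0.5166, 0.0886, 0.1649]
orientation: [-0.0, 0.851, 0.525, -0.0]
wrist_force: [1.8, 0.9, -12.2]
gripper_width: 0.269
```

>>> {"op": "move_arm", "data": {
  "motion": [
    {"dx": 0, "dy": 0, "dz": 0, "roll": 0, "jaw": 0.6},
    {"dx": 0, "dy": 0, "dz": 0, "roll": 0, "jaw": 0.5},
    {"dx": 0, "dy": 0, "dz": 0, "roll": 0, "jaw": 0.3},
    {"dx": 0, "dy": 0, "dz": 0, "roll": 0, "jaw": 0.2},
    {"dx": 0, "dy": 0, "dz": 0, "roll": 0, "jaw": 0},
    {"dx": 0, "dy": 0, "dz": 0, "roll": 0, "jaw": 0},
    {"dx": 0, "dy": 0, "dz": 0, "roll": 0, "jaw": 0},
    {"dx": 0, "dy": 0, "dz": 0, "roll": 0, "jaw": 0}
  ]
}}

```text
t: 9.37
tcp_pos: [0.517, 0.0887, 0.1658]
orientation: [0.0, 0.851, 0.525, 0.0]
wrist_force: [-1.1, 0.4, 0.2]
gripper_width: 0.798
```

```bash
python3 - <<'E'
from station import env
import cv2
o=env.observe();print(o["tcp_pos"],o["wrist_force"],o["gripper_width"])
a=env.snapshot("scene");I=a["image"][170:290,320:440];cv2.imwrite("pics/p5.png",cv2.convertScaleAbs(cv2.resize(I,(600,600),interpolation=cv2.INTER_CUBIC),alpha=1.7))
E
```

```text
[0.51703985 0.08871198 0.16581452] [-1.13488652  0.35003007  0.23370849] 0.7983538290890794
```

View pics/p5.png

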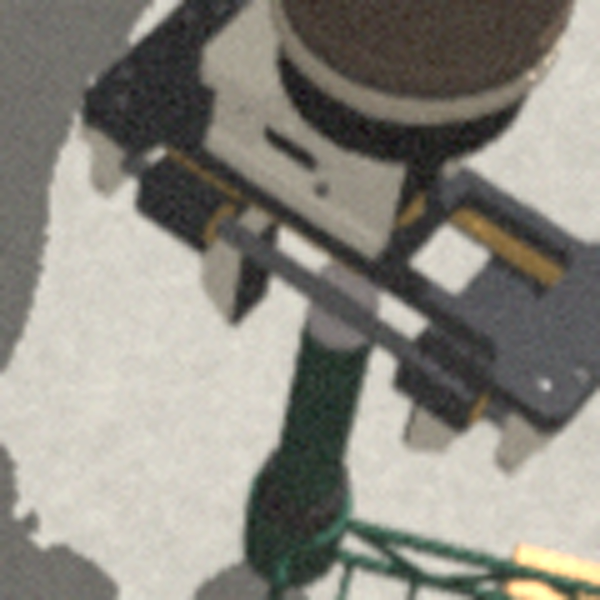

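The scene view shows the leg upright in the collar with its foot around (389,231), and the fingers open on either side. I'll retreat up and go to the mallet.

>>> {"op": "move_arm", "data": {
  "motion": [
    {"dx": 0, "dy": 0, "dz": 1, "roll": 0, "jaw": 0},
    {"dx": 0, "dy": 0, "dz": 3, "roll": 0, "jaw": 0},
    {"dx": 0, "dy": 0, "dz": 3.5, "roll": 0, "jaw": 0},
    {"dx": 0, "dy": 0, "dz": 3, "roll": 0, "jaw": 0},
    {"dx": 0, "dy": -1, "dz": 1, "roll": 0, "jaw": 0},
    {"dx": -0.6, "dy": -3.6, "dz": 0, "roll": -0.118, "jaw": 0},
    {"dx": -0.6, "dy": -3.6, "dz": 0, "roll": -0.118, "jaw": 0},
    {"dx": -0.6, "dy": -3.6, "dz": 0, "roll": -0.118, "jaw": 0},
    {"dx": -0.6, "dy": -3.6, "dz": 0, "roll": -0.118, "jaw": 0},
    {"dx": -0.6, "dy": -3.6, "dz": 0, "roll": -0.118, "jaw": 0}
  ]
}}

```text
t: 10.25
tcp_pos: [0.4862, -0.1032, 0.2813]
orientation: [-0.0, 0.968, 0.252, 0.0]
wrist_force: [0.3, 0.7, 0.1]
gripper_width: 1.002
```

>>> {"op": "move_arm", "data": {
  "motion": [
    {"dx": -0.6, "dy": -3.6, "dz": 0, "roll": -0.118, "jaw": 0},
    {"dx": -0.6, "dy": -3.6, "dz": 0, "roll": -0.118, "jaw": 0},
    {"dx": -0.6, "dy": -3.6, "dz": 0, "roll": 0, "jaw": 0},
    {"dx": -0.6, "dy": -3.6, "dz": 0, "roll": 0, "jaw": 0},
    {"dx": -0.6, "dy": -3.6, "dz": 0, "roll": 0, "jaw": 0},
    {"dx": -0.6, "dy": -3.6, "dz": 0, "roll": 0, "jaw": 0},
    {"dx": -0.6, "dy": -3.6, "dz": 0, "roll": 0, "jaw": 0},
    {"dx": 0, "dy": -2.1, "dz": 0, "roll": 0, "jaw": 0},
    {"dx": 0, "dy": 0, "dz": 0, "roll": 0, "jaw": 0},
    {"dx": 0, "dy": 0, "dz": 0, "roll": 0, "jaw": 0}
  ]
}}

```text
t: 11.08
tcp_pos: [0.4441, -0.3755, 0.2808]
orientation: [0.0, 0.99, 0.138, -0.0]
wrist_force: [0.1, 0.5, 0.1]
gripper_width: 1.001
```

```bash
python3 - <<'E'
from station import env
import cv2,numpy as np,pickle
from h import *
o=env.observe();print(o["tcp_pos"],o["orientation"],o["joint_positions"],o["wrist_force"])
a=env.snapshot("scene");b=env.snapshot("top");pickle.dump((a,b),open("s2.pkl","wb"))
cv2.imwrite("pics/p6.png",a["image"])
c=lambda s,u,v:cv2.resize(s["image"][v-30:v+30,u-30:u+30],(400,400),interpolation=cv2.INTER_CUBIC)
cv2.imwrite("pics/p7.png",cv2.convertScaleAbs(np.hstack([c(a,385,250),c(b,270,262)]),alpha=1.6))
E
```

```text
[ 0.44408249 -0.37547699  0.28077575] [ 4.02824876e-05  9.90420455e-01  1.38084146e-01 -2.99029212e-04] [ 0.13416749  0.35993528  0.66385144  1.64088567 -0.23249531  1.22172191
  1.12408575] [0.09893572 0.52790531 0.07610924]
```

View pics/p6.png

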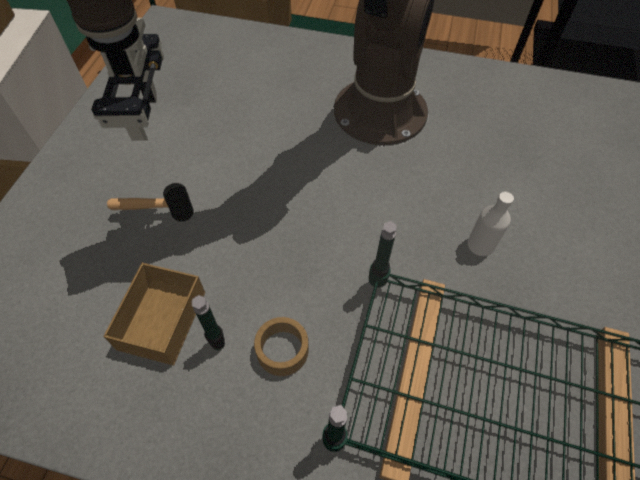

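View pics/p7.png

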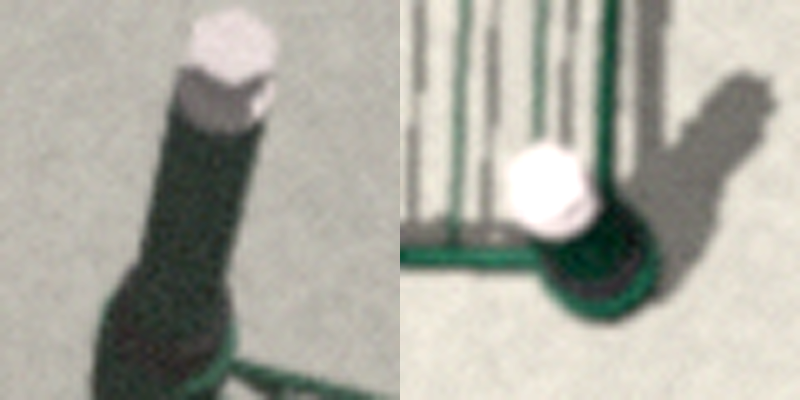

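The views show the leg upright in the collar, with its foot top at scene (389.6,226.3) and top (261.9,259.6). The gripper is above the mallet. I'll triangulate the foot.

```bash
python3 - <<'E'
import pickle
from h import *
a,b=pickle.load(open("s2.pkl","rb"))
print(tri(b,(261.9,259.6),a,(389.6,226.25)))
for z in(.21,.218,.225):print(onz(a,389.6,226.25,z),onz(b,261.9,259.6,z))
E
```

```text
(array([0.51633294, 0.08794273, 0.21632204]), np.float64(0.0012234733642618072))
[0.51171047 0.08858982 0.21      ] [0.51737588 0.08799914 0.21      ]
[0.51742443 0.08853764 0.218     ] [0.51613296 0.08715444 0.218     ]
[0.52242415 0.08849198 0.225     ] [0.5150454  0.08641533 0.225     ]
```

>>> {"op": "move_arm", "data": {
  "motion": [
    {"dx": 0.07, "dy": 0.07, "dz": -3.5, "roll": 0, "jaw": 0},
    {"dx": 0, "dy": 0, "dz": -4, "roll": 0, "jaw": 0},
    {"dx": 0, "dy": 0, "dz": -4, "roll": 0, "jaw": 0},
    {"dx": 0, "dy": 0, "dz": -3.5, "roll": 0, "jaw": 0},
    {"dx": 0, "dy": 0, "dz": -3, "roll": 0, "jaw": 0},
    {"dx": 0, "dy": 0, "dz": -2, "roll": 0, "jaw": 0},
    {"dx": 0, "dy": 0, "dz": -1.5, "roll": 0, "jaw": 0},
    {"dx": 0, "dy": 0, "dz": -1.5, "roll": 0, "jaw": 0},
    {"dx": 0, "dy": 0, "dz": -1.5, "roll": 0, "jaw": 0},
    {"dx": 0, "dy": 0, "dz": -0.3, "roll": 0, "jaw": 0}
  ],
  "force": 60
}}

```text
t: 12.02
tcp_pos: [0.4457, -0.3707, 0.0309]
orientation: [-0.002, 0.99, 0.141, -0.001]
wrist_force: [0.2, 0.2, -0.1]
gripper_width: 1.0
```

>>> {"op": "move_arm", "data": {
  "motion": [
    {"dx": 0, "dy": 0, "dz": 0, "roll": 0, "jaw": 0},
    {"dx": 0, "dy": 0, "dz": 0, "roll": 0, "jaw": 0.2},
    {"dx": 0, "dy": 0, "dz": 0, "roll": 0, "jaw": 0.3},
    {"dx": 0, "dy": 0, "dz": 0, "roll": 0, "jaw": 0.6},
    {"dx": 0, "dy": 0, "dz": 0, "roll": 0, "jaw": 1},
    {"dx": 0, "dy": 0, "dz": 0, "roll": 0, "jaw": 1},
    {"dx": 0, "dy": 0, "dz": 0, "roll": 0, "jaw": 1},
    {"dx": 0, "dy": 0, "dz": 0, "roll": 0, "jaw": 1},
    {"dx": 0, "dy": 0, "dz": 0, "roll": 0, "jaw": 1},
    {"dx": 0, "dy": 0, "dz": 0, "roll": 0, "jaw": 1}
  ],
  "force": 60
}}

```text
t: 12.85
tcp_pos: [0.4455, -0.3737, 0.0329]
orientation: [-0.0, 0.99, 0.139, -0.0]
wrist_force: [-0.6, 0.1, 3.9]
gripper_width: 0.537
```

>>> {"op": "move_arm", "data": {
  "motion": [
    {"dx": 0, "dy": 0, "dz": 0, "roll": 0, "jaw": 1},
    {"dx": 0, "dy": 0, "dz": 0, "roll": 0, "jaw": 1},
    {"dx": 0, "dy": 0, "dz": 0, "roll": 0, "jaw": 1}
  ]
}}

```text
t: 13.1
tcp_pos: [0.4455, -0.3737, 0.0329]
orientation: [0.0, 0.99, 0.139, -0.0]
wrist_force: [-2.4, 0.2, 4.8]
gripper_width: 0.536
```

>>> {"op": "move_arm", "data": {
  "motion": [
    {"dx": 0, "dy": 0, "dz": 1, "roll": 0, "jaw": 1},
    {"dx": 0, "dy": 0, "dz": 2.5, "roll": 0, "jaw": 1},
    {"dx": 0, "dy": 0, "dz": 3.5, "roll": 0, "jaw": 1},
    {"dx": 0, "dy": 0, "dz": 3.5, "roll": 0, "jaw": 1},
    {"dx": 0, "dy": 0, "dz": 3.5, "roll": 0, "jaw": 1},
    {"dx": 0, "dy": 0, "dz": 3.5, "roll": 0, "jaw": 1},
    {"dx": 0, "dy": 0, "dz": 3.5, "roll": 0, "jaw": 1},
    {"dx": 0, "dy": 0, "dz": 3, "roll": 0, "jaw": 1},
    {"dx": 0, "dy": 0, "dz": 1.7, "roll": 0, "jaw": 1},
    {"dx": 0, "dy": 0, "dz": 0, "roll": 0, "jaw": 1}
  ]
}}

```text
t: 13.93
tcp_pos: [0.4467, -0.3749, 0.2939]
orientation: [0.002, 0.99, 0.139, 0.002]
wrist_force: [0.8, -0.6, -3.7]
gripper_width: 0.542
```

>>> {"op": "move_arm", "data": {
  "motion": [
    {"dx": 0.2, "dy": 1.2, "dz": 0, "roll": 0, "jaw": 1},
    {"dx": 0.4, "dy": 2.5, "dz": 0, "roll": 0, "jaw": 1},
    {"dx": 0.5, "dy": 3.5, "dz": 0, "roll": 0, "jaw": 1},
    {"dx": 0.6, "dy": 3.5, "dz": 0, "roll": 0, "jaw": 1},
    {"dx": 0.6, "dy": 3.5, "dz": 0, "roll": 0, "jaw": 1},
    {"dx": 0.6, "dy": 3.5, "dz": 0, "roll": 0, "jaw": 1},
    {"dx": 0.6, "dy": 3.5, "dz": 0, "roll": 0, "jaw": 1},
    {"dx": 0.6, "dy": 3.5, "dz": 0, "roll": 0, "jaw": 1},
    {"dx": 0.6, "dy": 3.5, "dz": 0, "roll": 0, "jaw": 1},
    {"dx": 0.6, "dy": 3.5, "dz": 0, "roll": 0, "jaw": 1}
  ]
}}

```text
t: 14.77
tcp_pos: [0.4972, -0.0538, 0.2879]
orientation: [-0.0, 0.99, 0.14, -0.002]
wrist_force: [0.5, 0.2, -4.1]
gripper_width: 0.536
```

>>> {"op": "move_arm", "data": {
  "motion": [
    {"dx": 0.6, "dy": 3.5, "dz": 0, "roll": 0, "jaw": 1},
    {"dx": 0.6, "dy": 3.5, "dz": 0, "roll": 0, "jaw": 1},
    {"dx": 0.4, "dy": 3.5, "dz": 0, "roll": 0, "jaw": 1},
    {"dx": 0.25, "dy": 2.5, "dz": 0, "roll": 0, "jaw": 1},
    {"dx": 0, "dy": 1, "dz": 0, "roll": 0, "jaw": 1},
    {"dx": 0, "dy": 0, "dz": 0, "roll": 0, "jaw": 1},
    {"dx": 0, "dy": 0, "dz": 0, "roll": 0, "jaw": 1},
    {"dx": 0, "dy": 0, "dz": 0, "roll": 0, "jaw": 1}
  ]
}}

```text
t: 15.43
tcp_pos: [0.5164, 0.0821, 0.2888]
orientation: [0.0, 0.99, 0.139, -0.001]
wrist_force: [0.3, -1.1, -4.0]
gripper_width: 0.542
```

```bash
python3 - <<'E'
from station import env
import cv2
o=env.observe();print(o["tcp_pos"],o["wrist_force"],o["gripper_width"],o["joint_positions"])
a=env.snapshot("scene");I=a["image"][140:300,300:460];cv2.imwrite("pics/p8.png",cv2.convertScaleAbs(cv2.resize(I,(600,600),interpolation=cv2.INTER_CUBIC),alpha=1.7))
E
```

```text
[0.51642812 0.08212278 0.28884727] [ 0.34309765 -1.07096777 -3.97712419] 0.5416455755478908 [-0.62981384  0.22213917  0.45857658  1.75218165 -0.10420079  1.19324494
  0.13630343]
```

View pics/p8.png

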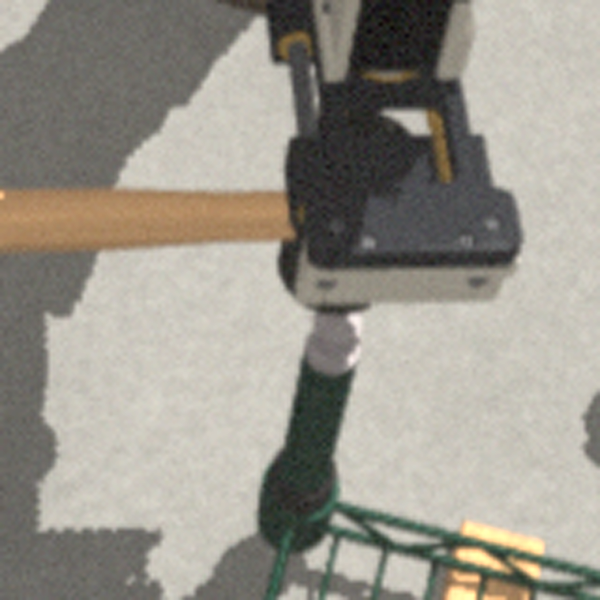

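The scene view shows the mallet head over the foot, handle level. I'll centre it (+6 mm in y) and come down to just above the foot.

>>> {"op": "move_arm", "data": {
  "motion": [
    {"dx": 0.05, "dy": 0.6, "dz": -1, "roll": 0, "jaw": 1},
    {"dx": 0, "dy": 0, "dz": -1, "roll": 0, "jaw": 1},
    {"dx": 0, "dy": 0, "dz": -0.7, "roll": 0, "jaw": 1},
    {"dx": 0, "dy": 0, "dz": -0.5, "roll": 0, "jaw": 1},
    {"dx": 0, "dy": 0, "dz": 0, "roll": 0, "jaw": 1},
    {"dx": 0, "dy": 0, "dz": 0, "roll": 0, "jaw": 1}
  ]
}}

```text
t: 15.98
tcp_pos: [0.5175, 0.0891, 0.2573]
orientation: [0.0, 0.99, 0.139, -0.0]
wrist_force: [0.5, -0.0, -3.5]
gripper_width: 0.536
```

>>> {"op": "move_arm", "data": {
  "motion": [
    {"dx": 0, "dy": 0, "dz": -0.1, "roll": 0, "jaw": 1},
    {"dx": 0, "dy": 0, "dz": -0.1, "roll": 0, "jaw": 1},
    {"dx": 0, "dy": 0, "dz": 0, "roll": 0, "jaw": 1}
  ]
}}

```text
t: 16.23
tcp_pos: [0.5178, 0.0894, 0.2559]
orientation: [-0.0, 0.99, 0.139, 0.0]
wrist_force: [0.1, 0.5, -3.5]
gripper_width: 0.537
```

>>> {"op": "move_arm", "data": {
  "motion": [
    {"dx": 0, "dy": 0, "dz": -0.1, "roll": 0, "jaw": 1},
    {"dx": 0, "dy": 0, "dz": -0.1, "roll": 0, "jaw": 1},
    {"dx": 0, "dy": 0, "dz": 0, "roll": 0, "jaw": 1}
  ]
}}

```text
t: 16.48
tcp_pos: [0.5176, 0.0894, 0.2536]
orientation: [0.0, 0.99, 0.14, -0.0]
wrist_force: [0.4, -0.5, -3.4]
gripper_width: 0.542
```

>>> {"op": "move_arm", "data": {
  "motion": [
    {"dx": 0, "dy": 0, "dz": -0.1, "roll": 0, "jaw": 1},
    {"dx": 0, "dy": 0, "dz": -0.1, "roll": 0, "jaw": 1},
    {"dx": 0, "dy": 0, "dz": 0, "roll": 0, "jaw": 1}
  ]
}}

```text
t: 16.73
tcp_pos: [0.5181, 0.0894, 0.2521]
orientation: [-0.0, 0.99, 0.139, 0.0]
wrist_force: [-0.3, -0.9, 1.1]
gripper_width: 0.538
```

>>> {"op": "move_arm", "data": {
  "motion": [
    {"dx": 0, "dy": 0, "dz": -0.1, "roll": 0, "jaw": 1},
    {"dx": 0, "dy": 0, "dz": -0.1, "roll": 0, "jaw": 1},
    {"dx": 0, "dy": 0, "dz": 0, "roll": 0, "jaw": 1}
  ]
}}

```text
t: 16.98
tcp_pos: [0.5195, 0.0897, 0.2519]
orientation: [-0.0, 0.99, 0.139, 0.002]
wrist_force: [-1.2, 0.2, 13.8]
gripper_width: 0.538
```

>>> {"op": "move_arm", "data": {
  "motion": [
    {"dx": 0, "dy": 0, "dz": -0.1, "roll": 0, "jaw": 1},
    {"dx": 0, "dy": 0, "dz": -0.1, "roll": 0, "jaw": 1},
    {"dx": 0, "dy": 0, "dz": 0, "roll": 0, "jaw": 1}
  ]
}}

```text
t: 17.23
tcp_pos: [0.5205, 0.0898, 0.251]
orientation: [-0.001, 0.99, 0.139, 0.004]
wrist_force: [-1.3, 0.4, 21.2]
gripper_width: 0.536
```

First tap at about 25 N (17.6 N at the step before). I'll back off and repeat.

>>> {"op": "move_arm", "data": {
  "motion": [
    {"dx": 0, "dy": 0, "dz": 0.2, "roll": 0, "jaw": 1},
    {"dx": 0, "dy": 0, "dz": 0.3, "roll": 0, "jaw": 1},
    {"dx": 0, "dy": 0, "dz": 0.3, "roll": 0, "jaw": 1},
    {"dx": 0, "dy": 0, "dz": 0, "roll": 0, "jaw": 1},
    {"dx": 0, "dy": 0, "dz": 0, "roll": 0, "jaw": 1}
  ]
}}

```text
t: 17.65
tcp_pos: [0.5175, 0.0894, 0.2555]
orientation: [0.0, 0.99, 0.14, -0.0]
wrist_force: [-0.9, 0.2, -3.3]
gripper_width: 0.537
```

>>> {"op": "move_arm", "data": {
  "motion": [
    {"dx": 0, "dy": 0, "dz": -0.2, "roll": 0, "jaw": 1},
    {"dx": 0, "dy": 0, "dz": -0.2, "roll": 0, "jaw": 1},
    {"dx": 0, "dy": 0, "dz": -0.1, "roll": 0, "jaw": 1},
    {"dx": 0, "dy": 0, "dz": 0, "roll": 0, "jaw": 1}
  ]
}}

```text
t: 17.98
tcp_pos: [0.5181, 0.0894, 0.2512]
orientation: [-0.0, 0.99, 0.139, 0.0]
wrist_force: [-1.9, -0.8, 3.3]
gripper_width: 0.533
```

>>> {"op": "move_arm", "data": {
  "motion": [
    {"dx": 0, "dy": 0, "dz": -0.1, "roll": 0, "jaw": 1},
    {"dx": 0, "dy": 0, "dz": -0.1, "roll": 0, "jaw": 1},
    {"dx": 0, "dy": 0, "dz": 0, "roll": 0, "jaw": 1}
  ]
}}

```text
t: 18.23
tcp_pos: [0.5196, 0.0896, 0.2509]
orientation: [-0.0, 0.99, 0.139, 0.002]
wrist_force: [-1.7, 0.4, 15.8]
gripper_width: 0.542
```

Contact force is now about 19 N. A further 1 mm should give about 25.

>>> {"op": "move_arm", "data": {
  "motion": [
    {"dx": 0, "dy": 0, "dz": -0.1, "roll": 0, "jaw": 1},
    {"dx": 0, "dy": 0, "dz": 0, "roll": 0, "jaw": 1}
  ]
}}

```text
t: 18.4
tcp_pos: [0.5203, 0.0898, 0.2508]
orientation: [-0.001, 0.99, 0.139, 0.003]
wrist_force: [-1.7, -1.0, 20.8]
gripper_width: 0.536
```

>>> {"op": "move_arm", "data": {
  "motion": [
    {"dx": 0, "dy": 0, "dz": -0.06, "roll": 0, "jaw": 1},
    {"dx": 0, "dy": 0, "dz": 0, "roll": 0, "jaw": 1}
  ]
}}

```text
t: 18.57
tcp_pos: [0.5208, 0.0898, 0.2507]
orientation: [-0.001, 0.99, 0.139, 0.004]
wrist_force: [-2.3, -0.2, 24.3]
gripper_width: 0.537
```

Second tap was about 27 N. Now the third.

>>> {"op": "move_arm", "data": {
  "motion": [
    {"dx": 0, "dy": 0, "dz": 0.3, "roll": 0, "jaw": 1},
    {"dx": 0, "dy": 0, "dz": 0.4, "roll": 0, "jaw": 1},
    {"dx": 0, "dy": 0, "dz": 0.2, "roll": 0, "jaw": 1},
    {"dx": 0, "dy": 0, "dz": 0, "roll": 0, "jaw": 1},
    {"dx": 0, "dy": 0, "dz": 0, "roll": 0, "jaw": 1}
  ]
}}

```text
t: 18.98
tcp_pos: [0.5174, 0.0894, 0.2557]
orientation: [0.0, 0.99, 0.14, -0.0]
wrist_force: [0.6, 0.4, -3.4]
gripper_width: 0.537
```

>>> {"op": "move_arm", "data": {
  "motion": [
    {"dx": 0, "dy": 0, "dz": -0.2, "roll": 0, "jaw": 1},
    {"dx": 0, "dy": 0, "dz": -0.2, "roll": 0, "jaw": 1},
    {"dx": 0, "dy": 0, "dz": -0.1, "roll": 0, "jaw": 1},
    {"dx": 0, "dy": 0, "dz": -0.1, "roll": 0, "jaw": 1},
    {"dx": 0, "dy": 0, "dz": 0, "roll": 0, "jaw": 1}
  ]
}}

```text
t: 19.4
tcp_pos: [0.5183, 0.0895, 0.2509]
orientation: [-0.0, 0.99, 0.139, 0.001]
wrist_force: [-1.7, 0.4, 5.5]
gripper_width: 0.536
```

>>> {"op": "move_arm", "data": {
  "motion": [
    {"dx": 0, "dy": 0, "dz": -0.1, "roll": 0, "jaw": 1},
    {"dx": 0, "dy": 0, "dz": -0.1, "roll": 0, "jaw": 1},
    {"dx": 0, "dy": 0, "dz": 0, "roll": 0, "jaw": 1}
  ]
}}

```text
t: 19.65
tcp_pos: [0.5197, 0.0897, 0.2507]
orientation: [-0.001, 0.99, 0.139, 0.003]
wrist_force: [-2.6, 0.4, 18.0]
gripper_width: 0.539
```

>>> {"op": "move_arm", "data": {
  "motion": [
    {"dx": 0, "dy": 0, "dz": -0.08, "roll": 0, "jaw": 1},
    {"dx": 0, "dy": 0, "dz": 0, "roll": 0, "jaw": 1},
    {"dx": 0, "dy": 0, "dz": 0, "roll": 0, "jaw": 1}
  ]
}}

```text
t: 19.9
tcp_pos: [0.5202, 0.0897, 0.2505]
orientation: [-0.001, 0.99, 0.139, 0.003]
wrist_force: [-2.4, -0.7, 22.1]
gripper_width: 0.537
```

>>> {"op": "move_arm", "data": {
  "motion": [
    {"dx": 0, "dy": 0, "dz": 0.3, "roll": 0, "jaw": 1},
    {"dx": 0, "dy": 0, "dz": 0.6, "roll": 0, "jaw": 1},
    {"dx": 0, "dy": 0, "dz": 1.5, "roll": 0, "jaw": 1},
    {"dx": 0, "dy": 0, "dz": 1.5, "roll": 0, "jaw": 1},
    {"dx": 0, "dy": 0, "dz": 0.6, "roll": 0, "jaw": 1},
    {"dx": 0, "dy": 0, "dz": 0, "roll": 0, "jaw": 1}
  ]
}}

```text
t: 20.4
tcp_pos: [0.5183, 0.0895, 0.2934]
orientation: [-0.0, 0.99, 0.14, 0.001]
wrist_force: [-0.2, -0.6, -3.2]
gripper_width: 0.536
```

Three taps done, about 25, 27 and 25 N. I'll take the mallet back to its old spot.

>>> {"op": "move_arm", "data": {
  "motion": [
    {"dx": -0.2, "dy": -1.2, "dz": 0, "roll": 0, "jaw": 1},
    {"dx": -0.4, "dy": -2.5, "dz": 0, "roll": 0, "jaw": 1},
    {"dx": -0.5, "dy": -3.5, "dz": 0, "roll": 0, "jaw": 1},
    {"dx": -0.6, "dy": -3.5, "dz": 0, "roll": 0, "jaw": 1},
    {"dx": -0.6, "dy": -3.5, "dz": 0, "roll": 0, "jaw": 1},
    {"dx": -0.6, "dy": -3.5, "dz": 0, "roll": 0, "jaw": 1},
    {"dx": -0.6, "dy": -3.5, "dz": 0, "roll": 0, "jaw": 1},
    {"dx": -0.6, "dy": -3.5, "dz": 0, "roll": 0, "jaw": 1},
    {"dx": -0.6, "dy": -3.5, "dz": 0, "roll": 0, "jaw": 1},
    {"dx": -0.6, "dy": -3.5, "dz": 0, "roll": 0, "jaw": 1}
  ]
}}

```text
t: 21.23
tcp_pos: [0.4629, -0.2295, 0.2914]
orientation: [-0.0, 0.99, 0.139, -0.001]
wrist_force: [1.2, 0.3, -2.8]
gripper_width: 0.53
```

>>> {"op": "move_arm", "data": {
  "motion": [
    {"dx": -0.6, "dy": -3.5, "dz": 0, "roll": 0, "jaw": 1},
    {"dx": -0.6, "dy": -3.5, "dz": 0, "roll": 0, "jaw": 1},
    {"dx": -0.5, "dy": -3.5, "dz": 0, "roll": 0, "jaw": 1},
    {"dx": -0.25, "dy": -2.5, "dz": 0, "roll": 0, "jaw": 1},
    {"dx": 0, "dy": -1.1, "dz": 0, "roll": 0, "jaw": 1},
    {"dx": 0, "dy": 0, "dz": -2, "roll": 0, "jaw": 1},
    {"dx": 0, "dy": 0, "dz": -3.5, "roll": 0, "jaw": 1},
    {"dx": 0, "dy": 0, "dz": -3.5, "roll": 0, "jaw": 1},
    {"dx": 0, "dy": 0, "dz": -3.5, "roll": 0, "jaw": 1},
    {"dx": 0, "dy": 0, "dz": -3, "roll": 0, "jaw": 1}
  ]
}}

```text
t: 22.07
tcp_pos: [0.4438, -0.3675, 0.1343]
orientation: [-0.001, 0.99, 0.14, -0.001]
wrist_force: [0.7, -0.1, -4.6]
gripper_width: 0.538
```

>>> {"op": "move_arm", "data": {
  "motion": [
    {"dx": 0, "dy": 0, "dz": -3, "roll": 0, "jaw": 1},
    {"dx": 0, "dy": 0, "dz": -2.5, "roll": 0, "jaw": 1},
    {"dx": 0, "dy": 0, "dz": -2, "roll": 0, "jaw": 1},
    {"dx": 0, "dy": 0, "dz": -1, "roll": 0, "jaw": 1},
    {"dx": 0, "dy": 0, "dz": 0, "roll": 0, "jaw": 1},
    {"dx": 0, "dy": 0, "dz": 0, "roll": 0, "jaw": 1},
    {"dx": 0, "dy": 0, "dz": 0, "roll": 0, "jaw": 1}
  ]
}}

```text
t: 22.65
tcp_pos: [0.4457, -0.3692, 0.0535]
orientation: [0.001, 0.99, 0.139, 0.001]
wrist_force: [0.6, -1.0, -3.1]
gripper_width: 0.538
```

>>> {"op": "move_arm", "data": {
  "motion": [
    {"dx": 0, "dy": 0, "dz": -1, "roll": 0, "jaw": 1},
    {"dx": 0, "dy": 0, "dz": -0.5, "roll": 0, "jaw": 1},
    {"dx": 0, "dy": 0, "dz": -0.2, "roll": 0, "jaw": 1},
    {"dx": 0, "dy": 0, "dz": 0, "roll": 0, "jaw": 1},
    {"dx": 0, "dy": 0, "dz": 0, "roll": 0, "jaw": 1}
  ]
}}

```text
t: 23.07
tcp_pos: [0.4451, -0.3686, 0.0353]
orientation: [-0.0, 0.99, 0.139, -0.0]
wrist_force: [-0.6, -0.3, -3.6]
gripper_width: 0.535
```

>>> {"op": "move_arm", "data": {
  "motion": [
    {"dx": 0, "dy": 0, "dz": -0.1, "roll": 0, "jaw": 1},
    {"dx": 0, "dy": 0, "dz": -0.1, "roll": 0, "jaw": 1},
    {"dx": 0, "dy": 0, "dz": 0, "roll": 0, "jaw": 1}
  ]
}}

```text
t: 23.32
tcp_pos: [0.4452, -0.3686, 0.0333]
orientation: [0.0, 0.99, 0.14, 0.0]
wrist_force: [-0.2, 0.3, -3.0]
gripper_width: 0.539
```

>>> {"op": "move_arm", "data": {
  "motion": [
    {"dx": 0, "dy": 0, "dz": -0.1, "roll": 0, "jaw": 1},
    {"dx": 0, "dy": 0, "dz": 0, "roll": 0, "jaw": 1},
    {"dx": 0, "dy": 0, "dz": 0, "roll": 0, "jaw": 1}
  ]
}}

```text
t: 23.57
tcp_pos: [0.4452, -0.3687, 0.0329]
orientation: [0.0, 0.99, 0.139, 0.0]
wrist_force: [-2.8, 3.1, 6.5]
gripper_width: 0.539
```

>>> {"op": "move_arm", "data": {
  "motion": [
    {"dx": 0, "dy": 0, "dz": -0.05, "roll": 0, "jaw": 1},
    {"dx": 0, "dy": 0, "dz": 0, "roll": 0, "jaw": 1},
    {"dx": 0, "dy": 0, "dz": 0, "roll": 0, "jaw": 1}
  ]
}}

```text
t: 23.82
tcp_pos: [0.4453, -0.3687, 0.0329]
orientation: [-0.0, 0.99, 0.139, 0.0]
wrist_force: [-3.7, 3.5, 11.8]
gripper_width: 0.532
```

The mallet is on the bench. I'll ease off, open and retreat.

>>> {"op": "move_arm", "data": {
  "motion": [
    {"dx": 0, "dy": 0, "dz": 0.1, "roll": 0, "jaw": 0.45},
    {"dx": 0, "dy": 0, "dz": 0, "roll": 0, "jaw": 0.3},
    {"dx": 0, "dy": 0, "dz": 0, "roll": 0, "jaw": 0.1},
    {"dx": 0, "dy": 0, "dz": 0, "roll": 0, "jaw": 0},
    {"dx": 0, "dy": 0, "dz": 0, "roll": 0, "jaw": 0},
    {"dx": 0, "dy": 0, "dz": 0, "roll": 0, "jaw": 0},
    {"dx": 0, "dy": 0, "dz": 0, "roll": 0, "jaw": 0},
    {"dx": 0, "dy": 0, "dz": 0, "roll": 0, "jaw": 0}
  ]
}}

```text
t: 24.48
tcp_pos: [0.4452, -0.3686, 0.0328]
orientation: [0.0, 0.99, 0.139, -0.0]
wrist_force: [0.2, 0.5, 0.5]
gripper_width: 0.98
```

>>> {"op": "move_arm", "data": {
  "motion": [
    {"dx": 0, "dy": 0, "dz": 1, "roll": 0, "jaw": 0},
    {"dx": 0, "dy": 0, "dz": 2, "roll": 0, "jaw": 0},
    {"dx": 0, "dy": 0, "dz": 3, "roll": 0, "jaw": 0},
    {"dx": 0, "dy": 0, "dz": 3.5, "roll": 0, "jaw": 0},
    {"dx": 0, "dy": 0, "dz": 3.5, "roll": 0, "jaw": 0},
    {"dx": 0, "dy": 0, "dz": 3.5, "roll": 0, "jaw": 0},
    {"dx": 0, "dy": 0, "dz": 3.5, "roll": 0, "jaw": 0},
    {"dx": 0, "dy": 0, "dz": 1.5, "roll": 0, "jaw": 0},
    {"dx": 0, "dy": 0, "dz": 0, "roll": 0, "jaw": 0},
    {"dx": 0, "dy": 0, "dz": 0, "roll": 0, "jaw": 0}
  ]
}}

```text
t: 25.32
tcp_pos: [0.4453, -0.3688, 0.2491]
orientation: [0.001, 0.99, 0.139, 0.001]
wrist_force: [0.6, 0.4, -0.7]
gripper_width: 0.998
```

```bash
python3 - <<'E'
from station import env
import cv2,numpy as np,pickle
from h import *
o=env.observe();print(o["t"],o["tcp_pos"],o["wrist_force"])
a=env.snapshot("scene");b=env.snapshot("top")
cv2.imwrite("pics/p9.png",a["image"])
c=lambda s,u,v:cv2.resize(s["image"][v-30:v+30,u-30:u+30],(400,400),interpolation=cv2.INTER_CUBIC)
cv2.imwrite("pics/p10.png",cv2.convertScaleAbs(np.hstack([c(a,385,250),c(b,270,262)]),alpha=1.6))
E
```

```text
25.3167 [ 0.44534451 -0.3688448   0.24908859] [ 0.58081913  0.36098017 -0.67107118]
```

View pics/p9.png

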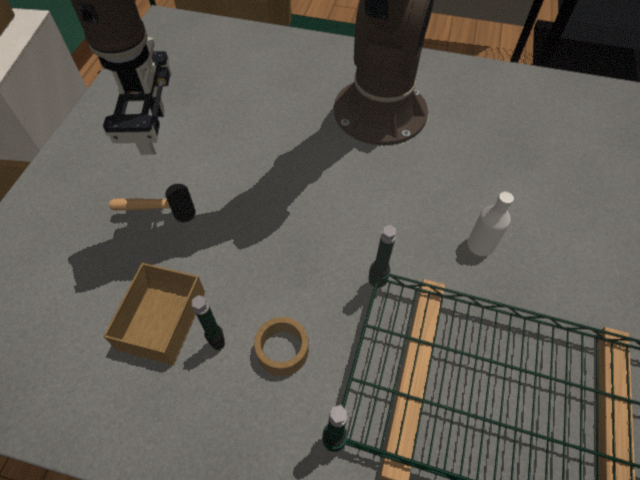

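View pics/p10.png

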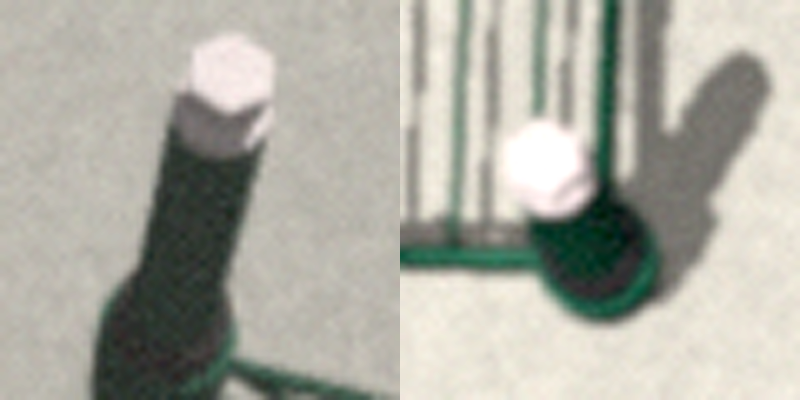

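The bystanders look unmoved and the mallet is at (181,203). The leg's foot has shifted, though, from (389.6,226) to about (389.3,230) in the scene view and from (261.9,259.6) to about (261.2,256.3) in the top view. That suggests a tilt, so I'll quantify it.

```bash
python3 - <<'E'
import pickle,cv2,numpy as np
from h import *
from station import env
a=env.snapshot("scene");b=env.snapshot("top");pickle.dump((a,b),open("s3.pkl","wb"))
a0,b0=pickle.load(open("s2.pkl","rb"))
def top(s,u,v,th):
    r=10;im=cv2.resize(s["image"][v-r:v+r,u-r:u+r],None,fx=8,fy=8,interpolation=cv2.INTER_CUBIC)
    k,l,st,c=cv2.connectedComponentsWithStats((im.min(2)>th).astype(np.uint8));i=1+np.argmax(st[1:,4]);return (c[i]+.5)/8-.5+[u-r,v-r],st[i,4]/64
S=pickle.load(open("s0.pkl","rb"))
for n,A,B,ua,ub in(("orig",S["scene"],S["top"],(233,239),(393,223)),("before",a0,b0,(390,226),(262,259)),("after",a,b,(389,230),(261,256))):
  for ta,tb in((113,140),(118,146)):
    p,q=top(A,*ua,ta),top(B,*ub,tb);print(n,p,q,tri(B,q[0],A,p[0]))
E
```

```text
orig (array([231.54189419, 237.93550767]), np.float64(105.875)) (array([393.40041266, 222.86998537]), np.float64(74.78125)) (array([ 0.59006607, -0.17335722,  0.18761437]), np.float64(0.00019483054940877924))
orig (array([231.67802133, 238.1194598 ]), np.float64(89.015625)) (array([393.42572532, 222.88657059]), np.float64(62.203125)) (array([ 0.59009544, -0.17333104,  0.18710136]), np.float64(9.774119246336656e-05))
before (array([389.54347599, 225.6231409 ]), np.float64(130.796875)) (array([260.85313786, 259.30714699]), np.float64(121.5)) (array([0.51666531, 0.08864948, 0.21879576]), np.float64(0.0008748396112094683))
before (array([389.55524484, 225.86815175]), np.float64(112.796875)) (array([260.91557213, 259.20762838]), np.float64(105.28125)) (array([0.51690609, 0.08866422, 0.21841919]), np.float64(0.0006843843851612326))
after (array([389.01106369, 229.67656504]), np.float64(144.140625)) (array([260.41698019, 255.79039245]), np.float64(113.171875)) (array([0.52384871, 0.08944496, 0.21708339]), np.float64(0.0013052663429370817))
after (array([389.24558097, 229.9503895 ]), np.float64(124.859375)) (array([260.5640908 , 255.57369677]), np.float64(95.765625)) (array([0.5242548, 0.0895534, 0.2169231]), np.float64(0.000551693347926254))
```

Relative to before tapping, the foot has moved about 7 mm towards +x. The arm's sideways give under load dragged it, about 2.5 mm per tap. The tilt is about 0.045–0.055 rad, too close to 0.06. With plenty of time left, I'll take the mallet again and press lightly while guiding the foot back towards -x.

>>> {"op": "move_arm", "data": {
  "motion": [
    {"dx": 0, "dy": 0, "dz": -2, "roll": 0, "jaw": 0},
    {"dx": 0, "dy": 0, "dz": -3.5, "roll": 0, "jaw": 0},
    {"dx": 0, "dy": 0, "dz": -3.5, "roll": 0, "jaw": 0},
    {"dx": 0, "dy": 0, "dz": -3.5, "roll": 0, "jaw": 0},
    {"dx": 0, "dy": 0, "dz": -3.5, "roll": 0, "jaw": 0},
    {"dx": 0, "dy": 0, "dz": -2.6, "roll": 0, "jaw": 0},
    {"dx": 0, "dy": 0, "dz": -2, "roll": 0, "jaw": 0},
    {"dx": 0, "dy": 0, "dz": -0.8, "roll": 0, "jaw": 0},
    {"dx": 0, "dy": 0, "dz": 0, "roll": 0, "jaw": 0}
  ]
}}

```text
t: 26.27
tcp_pos: [0.4436, -0.3676, 0.0315]
orientation: [-0.001, 0.99, 0.139, -0.002]
wrist_force: [-0.1, -0.4, 1.2]
gripper_width: 1.0
```

>>> {"op": "move_arm", "data": {
  "motion": [
    {"dx": 0, "dy": 0, "dz": 0, "roll": 0, "jaw": 0.3},
    {"dx": 0, "dy": 0, "dz": 0, "roll": 0, "jaw": 0.4},
    {"dx": 0, "dy": 0, "dz": 0, "roll": 0, "jaw": 1},
    {"dx": 0, "dy": 0, "dz": 0, "roll": 0, "jaw": 1},
    {"dx": 0, "dy": 0, "dz": 0, "roll": 0, "jaw": 1},
    {"dx": 0, "dy": 0, "dz": 0, "roll": 0, "jaw": 1},
    {"dx": 0, "dy": 0, "dz": 0, "roll": 0, "jaw": 1},
    {"dx": 0, "dy": 0, "dz": 0, "roll": 0, "jaw": 1},
    {"dx": 0, "dy": 0, "dz": 0, "roll": 0, "jaw": 1},
    {"dx": 0, "dy": 0, "dz": 0, "roll": 0, "jaw": 1}
  ],
  "force": 60
}}

```text
t: 27.1
tcp_pos: [0.4453, -0.3686, 0.0342]
orientation: [0.0, 0.99, 0.14, 0.0]
wrist_force: [-0.0, 0.4, 5.6]
gripper_width: 0.536
```

>>> {"op": "move_arm", "data": {
  "motion": [
    {"dx": 0, "dy": 0, "dz": 1, "roll": 0, "jaw": 1},
    {"dx": 0, "dy": 0, "dz": 2.5, "roll": 0, "jaw": 1},
    {"dx": 0, "dy": 0, "dz": 3.5, "roll": 0, "jaw": 1},
    {"dx": 0, "dy": 0, "dz": 3.5, "roll": 0, "jaw": 1},
    {"dx": 0, "dy": 0, "dz": 3.5, "roll": 0, "jaw": 1},
    {"dx": 0, "dy": 0, "dz": 3.5, "roll": 0, "jaw": 1},
    {"dx": 0, "dy": 0, "dz": 3.5, "roll": 0, "jaw": 1},
    {"dx": 0, "dy": 0, "dz": 3, "roll": 0, "jaw": 1},
    {"dx": 0, "dy": 0, "dz": 1.7, "roll": 0, "jaw": 1},
    {"dx": 0, "dy": 0, "dz": 0, "roll": 0, "jaw": 1}
  ]
}}

```text
t: 27.93
tcp_pos: [0.4459, -0.37, 0.295]
orientation: [0.002, 0.99, 0.139, 0.002]
wrist_force: [0.3, -1.1, -4.2]
gripper_width: 0.539
```

>>> {"op": "move_arm", "data": {
  "motion": [
    {"dx": 0.2, "dy": 1.2, "dz": 0, "roll": 0, "jaw": 1},
    {"dx": 0.4, "dy": 2.5, "dz": 0, "roll": 0, "jaw": 1},
    {"dx": 0.5, "dy": 3.5, "dz": 0, "roll": 0, "jaw": 1},
    {"dx": 0.6, "dy": 3.5, "dz": 0, "roll": 0, "jaw": 1},
    {"dx": 0.6, "dy": 3.5, "dz": 0, "roll": 0, "jaw": 1},
    {"dx": 0.6, "dy": 3.5, "dz": 0, "roll": 0, "jaw": 1},
    {"dx": 0.6, "dy": 3.5, "dz": 0, "roll": 0, "jaw": 1},
    {"dx": 0.6, "dy": 3.5, "dz": 0, "roll": 0, "jaw": 1},
    {"dx": 0.6, "dy": 3.5, "dz": 0, "roll": 0, "jaw": 1},
    {"dx": 0.6, "dy": 3.5, "dz": 0, "roll": 0, "jaw": 1}
  ]
}}

```text
t: 28.77
tcp_pos: [0.4966, -0.0489, 0.289]
orientation: [-0.0, 0.99, 0.14, -0.002]
wrist_force: [1.3, -0.2, -4.1]
gripper_width: 0.54
```

>>> {"op": "move_arm", "data": {
  "motion": [
    {"dx": 0.6, "dy": 3.5, "dz": 0, "roll": 0, "jaw": 1},
    {"dx": 0.6, "dy": 3.5, "dz": 0, "roll": 0, "jaw": 1},
    {"dx": 0.6, "dy": 3.5, "dz": 0, "roll": 0, "jaw": 1},
    {"dx": 0.4, "dy": 2.3, "dz": 0, "roll": 0, "jaw": 1},
    {"dx": 0.2, "dy": 0.8, "dz": 0, "roll": 0, "jaw": 1},
    {"dx": 0, "dy": 0, "dz": 0, "roll": 0, "jaw": 1},
    {"dx": 0, "dy": 0, "dz": 0, "roll": 0, "jaw": 1},
    {"dx": 0, "dy": 0, "dz": 0, "roll": 0, "jaw": 1}
  ]
}}

```text
t: 29.43
tcp_pos: [0.5214, 0.0827, 0.2901]
orientation: [0.0, 0.99, 0.139, -0.001]
wrist_force: [0.9, -1.0, -3.2]
gripper_width: 0.536
```

>>> {"op": "move_arm", "data": {
  "motion": [
    {"dx": 0.05, "dy": 0.6, "dz": -1, "roll": 0, "jaw": 1},
    {"dx": 0, "dy": 0, "dz": -1, "roll": 0, "jaw": 1},
    {"dx": 0, "dy": 0, "dz": -0.7, "roll": 0, "jaw": 1},
    {"dx": 0, "dy": 0, "dz": -0.6, "roll": 0, "jaw": 1},
    {"dx": 0, "dy": 0, "dz": 0, "roll": 0, "jaw": 1},
    {"dx": 0, "dy": 0, "dz": -0.2, "roll": 0, "jaw": 1},
    {"dx": 0, "dy": 0, "dz": -0.1, "roll": 0, "jaw": 1},
    {"dx": 0, "dy": 0, "dz": 0, "roll": 0, "jaw": 1}
  ]
}}

```text
t: 30.1
tcp_pos: [0.5228, 0.0903, 0.2549]
orientation: [-0.0, 0.99, 0.139, 0.0]
wrist_force: [0.2, -1.0, -3.8]
gripper_width: 0.539
```

>>> {"op": "move_arm", "data": {
  "motion": [
    {"dx": 0, "dy": 0, "dz": -0.1, "roll": 0, "jaw": 1},
    {"dx": 0, "dy": 0, "dz": -0.1, "roll": 0, "jaw": 1},
    {"dx": 0, "dy": 0, "dz": 0, "roll": 0, "jaw": 1}
  ]
}}

```text
t: 30.35
tcp_pos: [0.5227, 0.0904, 0.2528]
orientation: [-0.0, 0.99, 0.14, 0.0]
wrist_force: [0.6, -0.3, -2.5]
gripper_width: 0.536
```

>>> {"op": "move_arm", "data": {
  "motion": [
    {"dx": 0, "dy": 0, "dz": -0.1, "roll": 0, "jaw": 1},
    {"dx": -0.1, "dy": 0, "dz": -0.1, "roll": 0, "jaw": 1},
    {"dx": 0, "dy": 0, "dz": 0, "roll": 0, "jaw": 1}
  ]
}}

```text
t: 30.6
tcp_pos: [0.5227, 0.0905, 0.2521]
orientation: [-0.0, 0.99, 0.139, 0.001]
wrist_force: [-0.3, 0.2, 5.0]
gripper_width: 0.533
```

>>> {"op": "move_arm", "data": {
  "motion": [
    {"dx": -0.2, "dy": 0, "dz": 0, "roll": 0, "jaw": 1},
    {"dx": -0.1, "dy": 0, "dz": 0, "roll": 0, "jaw": 1},
    {"dx": 0, "dy": 0, "dz": 0, "roll": 0, "jaw": 1}
  ]
}}

```text
t: 30.85
tcp_pos: [0.5195, 0.0905, 0.2519]
orientation: [-0.0, 0.99, 0.139, 0.001]
wrist_force: [0.5, -0.6, 5.9]
gripper_width: 0.535
```

>>> {"op": "move_arm", "data": {
  "motion": [
    {"dx": -0.1, "dy": 0, "dz": -0.1, "roll": 0, "jaw": 1},
    {"dx": -0.2, "dy": -0.05, "dz": 0, "roll": 0, "jaw": 1},
    {"dx": -0.1, "dy": -0.05, "dz": 0, "roll": 0, "jaw": 1},
    {"dx": 0, "dy": 0, "dz": 0, "roll": 0, "jaw": 1}
  ]
}}

```text
t: 31.18
tcp_pos: [0.5161, 0.0896, 0.2516]
orientation: [-0.0, 0.99, 0.139, 0.002]
wrist_force: [-0.5, 1.5, 9.8]
gripper_width: 0.537
```

>>> {"op": "move_arm", "data": {
  "motion": [
    {"dx": 0, "dy": 0, "dz": 0.3, "roll": 0, "jaw": 1},
    {"dx": 0, "dy": 0, "dz": 0.6, "roll": 0, "jaw": 1},
    {"dx": 0, "dy": 0, "dz": 1.5, "roll": 0, "jaw": 1},
    {"dx": 0, "dy": -2, "dz": 2, "roll": 0, "jaw": 1},
    {"dx": 0, "dy": -3.5, "dz": 0.6, "roll": 0, "jaw": 1},
    {"dx": 0, "dy": -3.5, "dz": 0, "roll": 0, "jaw": 1},
    {"dx": 0, "dy": -3, "dz": 0, "roll": 0, "jaw": 1},
    {"dx": 0, "dy": 0, "dz": 0, "roll": 0, "jaw": 1}
  ]
}}

```text
t: 31.85
tcp_pos: [0.5136, -0.0382, 0.3004]
orientation: [0.001, 0.991, 0.135, -0.0]
wrist_force: [-1.0, -0.7, -3.6]
gripper_width: 0.538
```

```bash
cat > chk.py <<'E'
import pickle,cv2,numpy as np,sys
from h import *
from station import env
a=env.snapshot("scene");b=env.snapshot("top")
def top(s,u,v,th,r=12):
    im=cv2.resize(s["image"][v-r:v+r,u-r:u+r],None,fx=8,fy=8,interpolation=cv2.INTER_CUBIC)
    k,l,st,c=cv2.connectedComponentsWithStats((im.min(2)>th).astype(np.uint8));i=1+np.argmax(st[1:,4]);return (c[i]+.5)/8-.5+[u-r,v-r],st[i,4]/64
p,q=top(a,389,228,113),top(b,261,257,140);print(env.observe()["t"],p,q,tri(b,q[0],a,p[0]))
c=lambda s,u,v:cv2.resize(s["image"][v-30:v+30,u-30:u+30],(400,400),interpolation=cv2.INTER_CUBIC)
cv2.imwrite(sys.argv[1],cv2.convertScaleAbs(np.hstack([c(a,385,250),c(b,270,262)]),alpha=1.6))
E
python3 chk.py pics/p11.png
```

```text
31.95 (array([389.67045109, 225.84458536]), np.float64(154.3125)) (array([260.89866282, 259.04318195]), np.float64(135.984375)) (array([0.51714747, 0.08874522, 0.21886844]), np.float64(0.000489390617382271))
```

View pics/p11.png

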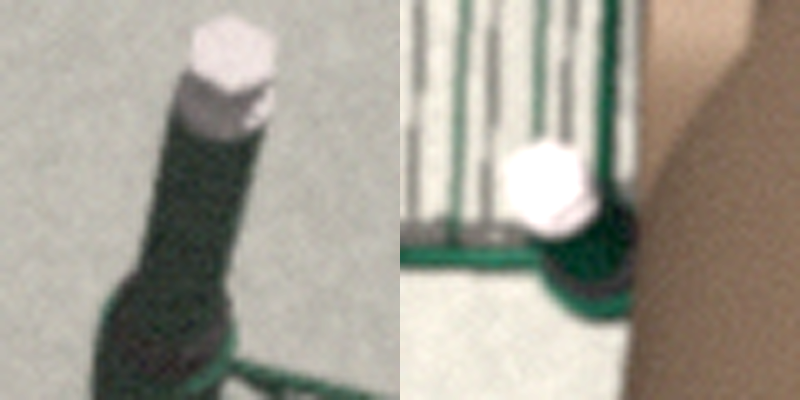

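The leg is back upright, with its foot at (0.517, 0.089) as before tapping. Because straightening may have eased the wedge, I'll give it compensated taps: -0.6 mm in x per mm down, to cancel the arm's drift.

>>> {"op": "move_arm", "data": {
  "motion": [
    {"dx": 0, "dy": 2, "dz": 0, "roll": 0, "jaw": 1},
    {"dx": 0, "dy": 3.5, "dz": 0, "roll": 0, "jaw": 1},
    {"dx": 0, "dy": 3.5, "dz": 0, "roll": 0, "jaw": 1},
    {"dx": 0, "dy": 2, "dz": 0, "roll": 0, "jaw": 1},
    {"dx": 0, "dy": 1, "dz": 0, "roll": 0, "jaw": 1},
    {"dx": 0, "dy": 0, "dz": -2, "roll": 0, "jaw": 1},
    {"dx": 0, "dy": 0, "dz": -1.5, "roll": 0, "jaw": 1},
    {"dx": 0, "dy": 0, "dz": -0.5, "roll": 0, "jaw": 1},
    {"dx": 0, "dy": 0, "dz": 0, "roll": 0, "jaw": 1},
    {"dx": 0, "dy": 0, "dz": 0, "roll": 0, "jaw": 1}
  ]
}}

```text
t: 32.78
tcp_pos: [0.5147, 0.0894, 0.2601]
orientation: [0.0, 0.99, 0.139, -0.0]
wrist_force: [-0.5, -0.8, -3.2]
gripper_width: 0.536
```

>>> {"op": "move_arm", "data": {
  "motion": [
    {"dx": 0.3, "dy": -0.05, "dz": -0.3, "roll": 0, "jaw": 1},
    {"dx": 0, "dy": 0, "dz": -0.2, "roll": 0, "jaw": 1},
    {"dx": 0, "dy": 0, "dz": -0.1, "roll": 0, "jaw": 1},
    {"dx": 0, "dy": 0, "dz": 0, "roll": 0, "jaw": 1},
    {"dx": 0, "dy": 0, "dz": 0, "roll": 0, "jaw": 1}
  ]
}}

```text
t: 33.2
tcp_pos: [0.5177, 0.0888, 0.254]
orientation: [-0.0, 0.99, 0.139, 0.0]
wrist_force: [-0.4, -0.7, -3.8]
gripper_width: 0.54
```

>>> {"op": "move_arm", "data": {
  "motion": [
    {"dx": 0, "dy": 0, "dz": -0.1, "roll": 0, "jaw": 1},
    {"dx": -0.05, "dy": 0, "dz": -0.1, "roll": 0, "jaw": 1},
    {"dx": 0, "dy": 0, "dz": 0, "roll": 0, "jaw": 1}
  ]
}}

```text
t: 33.45
tcp_pos: [0.517, 0.0889, 0.2517]
orientation: [0.0, 0.99, 0.14, -0.0]
wrist_force: [-0.0, -0.1, -3.1]
gripper_width: 0.538
```

>>> {"op": "move_arm", "data": {
  "motion": [
    {"dx": -0.06, "dy": 0, "dz": -0.1, "roll": 0, "jaw": 1},
    {"dx": 0, "dy": 0, "dz": 0, "roll": 0, "jaw": 1}
  ]
}}

```text
t: 33.62
tcp_pos: [0.5172, 0.089, 0.2516]
orientation: [-0.0, 0.99, 0.139, 0.001]
wrist_force: [-1.0, -0.4, 3.0]
gripper_width: 0.54
```

>>> {"op": "move_arm", "data": {
  "motion": [
    {"dx": -0.07, "dy": 0, "dz": -0.1, "roll": 0, "jaw": 1},
    {"dx": -0.07, "dy": 0, "dz": -0.1, "roll": 0, "jaw": 1},
    {"dx": 0, "dy": 0, "dz": 0, "roll": 0, "jaw": 1}
  ]
}}

```text
t: 33.87
tcp_pos: [0.5174, 0.0891, 0.2515]
orientation: [-0.001, 0.99, 0.139, 0.003]
wrist_force: [-0.8, 0.2, 16.7]
gripper_width: 0.537
```

>>> {"op": "move_arm", "data": {
  "motion": [
    {"dx": -0.05, "dy": 0, "dz": -0.08, "roll": 0, "jaw": 1},
    {"dx": 0, "dy": 0, "dz": 0, "roll": 0, "jaw": 1}
  ]
}}

```text
t: 34.03
tcp_pos: [0.5175, 0.0892, 0.2514]
orientation: [-0.001, 0.99, 0.139, 0.004]
wrist_force: [-0.1, -0.8, 21.8]
gripper_width: 0.538
```

Fourth tap (compensated): about 25 N, with x held at 0.5175. By contact height the leg is now about 1.8 mm deeper than at the first tap. I'll unload along the same line and check.

>>> {"op": "move_arm", "data": {
  "motion": [
    {"dx": 0.07, "dy": 0, "dz": 0.1, "roll": 0, "jaw": 1},
    {"dx": 0.07, "dy": 0, "dz": 0.1, "roll": 0, "jaw": 1},
    {"dx": 0.07, "dy": 0, "dz": 0.1, "roll": 0, "jaw": 1},
    {"dx": 0, "dy": 0, "dz": 0.5, "roll": 0, "jaw": 1},
    {"dx": 0, "dy": 0, "dz": 1.5, "roll": 0, "jaw": 1},
    {"dx": 0, "dy": 0, "dz": 2.2, "roll": 0, "jaw": 1},
    {"dx": -0.3, "dy": -1.8, "dz": 0, "roll": 0, "jaw": 1},
    {"dx": -0.6, "dy": -3.5, "dz": 0, "roll": 0, "jaw": 1},
    {"dx": -0.6, "dy": -3.5, "dz": 0, "roll": 0, "jaw": 1},
    {"dx": -0.6, "dy": -3.5, "dz": 0, "roll": 0, "jaw": 1}
  ]
}}

```text
t: 34.87
tcp_pos: [0.4949, -0.0352, 0.2929]
orientation: [0.0, 0.99, 0.14, -0.0]
wrist_force: [1.3, -1.9, -3.2]
gripper_width: 0.538
```

>>> {"op": "move_arm", "data": {
  "motion": [
    {"dx": -0.6, "dy": -3.5, "dz": 0, "roll": 0, "jaw": 1},
    {"dx": -0.6, "dy": -3.5, "dz": 0, "roll": 0, "jaw": 1},
    {"dx": -0.6, "dy": -3.5, "dz": 0, "roll": 0, "jaw": 1},
    {"dx": -0.6, "dy": -3.5, "dz": 0, "roll": 0, "jaw": 1},
    {"dx": -0.6, "dy": -3.5, "dz": 0, "roll": 0, "jaw": 1},
    {"dx": -0.6, "dy": -3.5, "dz": 0, "roll": 0, "jaw": 1},
    {"dx": -0.5, "dy": -2, "dz": 0, "roll": 0, "jaw": 1},
    {"dx": 0, "dy": 0, "dz": 0, "roll": 0, "jaw": 1},
    {"dx": 0, "dy": 0, "dz": 0, "roll": 0, "jaw": 1}
  ]
}}

```text
t: 35.62
tcp_pos: [0.4538, -0.2652, 0.2927]
orientation: [-0.0, 0.99, 0.138, -0.001]
wrist_force: [0.3, 1.0, -3.2]
gripper_width: 0.539
```

```bash
python3 chk.py pics/p12.png
```

```text
35.7167 (array([389.60843822, 227.07311048]), np.float64(128.484375)) (array([260.83971763, 258.85452574]), np.float64(135.984375)) (array([0.51790625, 0.08911063, 0.21639811]), np.float64(0.0005149245846552623))
```

View pics/p12.png

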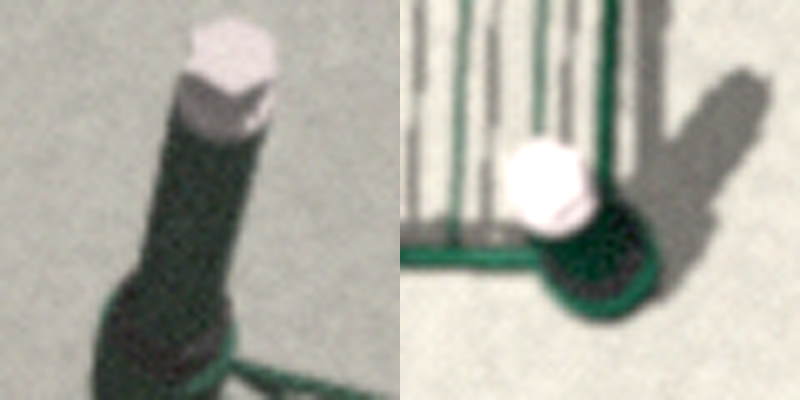

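The foot is at (0.518, 0.089, 0.216), so the leg is upright and about 2 mm deeper than before tapping. The bench below is free, so I'll set the mallet down here.

>>> {"op": "move_arm", "data": {
  "motion": [
    {"dx": 0, "dy": 0, "dz": -2, "roll": 0, "jaw": 1},
    {"dx": 0, "dy": 0, "dz": -3.5, "roll": 0, "jaw": 1},
    {"dx": 0, "dy": 0, "dz": -3.5, "roll": 0, "jaw": 1},
    {"dx": 0, "dy": 0, "dz": -3.5, "roll": 0, "jaw": 1},
    {"dx": 0, "dy": 0, "dz": -3.5, "roll": 0, "jaw": 1},
    {"dx": 0, "dy": 0, "dz": -3.5, "roll": 0, "jaw": 1},
    {"dx": 0, "dy": 0, "dz": -2.5, "roll": 0, "jaw": 1},
    {"dx": 0, "dy": 0, "dz": -1.5, "roll": 0, "jaw": 1},
    {"dx": 0, "dy": 0, "dz": 0, "roll": 0, "jaw": 1},
    {"dx": 0, "dy": 0, "dz": 0, "roll": 0, "jaw": 1}
  ]
}}

```text
t: 36.55
tcp_pos: [0.4549, -0.2628, 0.0577]
orientation: [-0.001, 0.99, 0.14, -0.001]
wrist_force: [0.2, 0.1, -2.9]
gripper_width: 0.538
```

>>> {"op": "move_arm", "data": {
  "motion": [
    {"dx": 0, "dy": 0, "dz": -1, "roll": 0, "jaw": 1},
    {"dx": 0, "dy": 0, "dz": -0.6, "roll": 0, "jaw": 1},
    {"dx": 0, "dy": 0, "dz": 0, "roll": 0, "jaw": 1},
    {"dx": 0, "dy": 0, "dz": 0, "roll": 0, "jaw": 1}
  ]
}}

```text
t: 36.88
tcp_pos: [0.4549, -0.264, 0.0422]
orientation: [-0.0, 0.99, 0.14, 0.0]
wrist_force: [-0.4, -0.5, -3.4]
gripper_width: 0.539
```

>>> {"op": "move_arm", "data": {
  "motion": [
    {"dx": 0, "dy": 0, "dz": -0.3, "roll": 0, "jaw": 1},
    {"dx": 0, "dy": 0, "dz": -0.2, "roll": 0, "jaw": 1},
    {"dx": 0, "dy": 0, "dz": -0.1, "roll": 0, "jaw": 1},
    {"dx": 0, "dy": 0, "dz": 0, "roll": 0, "jaw": 1}
  ]
}}

```text
t: 37.22
tcp_pos: [0.4547, -0.2641, 0.0359]
orientation: [-0.0, 0.99, 0.139, -0.0]
wrist_force: [0.1, 1.0, -4.4]
gripper_width: 0.538
```

>>> {"op": "move_arm", "data": {
  "motion": [
    {"dx": 0, "dy": 0, "dz": -0.1, "roll": 0, "jaw": 1},
    {"dx": 0, "dy": 0, "dz": -0.1, "roll": 0, "jaw": 1},
    {"dx": 0, "dy": 0, "dz": 0, "roll": 0, "jaw": 1}
  ]
}}

```text
t: 37.47
tcp_pos: [0.4548, -0.2642, 0.0342]
orientation: [-0.0, 0.99, 0.139, 0.0]
wrist_force: [-0.5, 0.9, -1.4]
gripper_width: 0.534
```

>>> {"op": "move_arm", "data": {
  "motion": [
    {"dx": 0, "dy": 0, "dz": -0.05, "roll": 0, "jaw": 1},
    {"dx": 0, "dy": 0, "dz": 0, "roll": 0, "jaw": 1}
  ]
}}

```text
t: 37.63
tcp_pos: [0.4548, -0.2642, 0.0341]
orientation: [-0.0, 0.99, 0.139, 0.0]
wrist_force: [-1.9, 1.6, 7.7]
gripper_width: 0.536
```

It's on the bench. Open and retreat.

>>> {"op": "move_arm", "data": {
  "motion": [
    {"dx": 0, "dy": 0, "dz": 0.05, "roll": 0, "jaw": 0.45},
    {"dx": 0, "dy": 0, "dz": 0, "roll": 0, "jaw": 0.3},
    {"dx": 0, "dy": 0, "dz": 0, "roll": 0, "jaw": 0.1},
    {"dx": 0, "dy": 0, "dz": 0, "roll": 0, "jaw": 0},
    {"dx": 0, "dy": 0, "dz": 0, "roll": 0, "jaw": 0},
    {"dx": 0, "dy": 0, "dz": 0, "roll": 0, "jaw": 0},
    {"dx": 0, "dy": 0, "dz": 0, "roll": 0, "jaw": 0},
    {"dx": 0, "dy": 0, "dz": 0, "roll": 0, "jaw": 0}
  ]
}}

```text
t: 38.3
tcp_pos: [0.4548, -0.2641, 0.034]
orientation: [0.0, 0.99, 0.139, 0.0]
wrist_force: [-0.5, -0.1, -0.1]
gripper_width: 0.981
```

>>> {"op": "move_arm", "data": {
  "motion": [
    {"dx": 0, "dy": 0, "dz": 1, "roll": 0, "jaw": 0},
    {"dx": 0, "dy": 0, "dz": 2, "roll": 0, "jaw": 0},
    {"dx": 0, "dy": 0, "dz": 3, "roll": 0, "jaw": 0},
    {"dx": 0, "dy": 0, "dz": 3.5, "roll": 0, "jaw": 0},
    {"dx": 0, "dy": 0, "dz": 3.5, "roll": 0, "jaw": 0},
    {"dx": 0, "dy": 0, "dz": 3.5, "roll": 0, "jaw": 0},
    {"dx": 0, "dy": 0, "dz": 3.5, "roll": 0, "jaw": 0},
    {"dx": 0, "dy": 0, "dz": 1.5, "roll": 0, "jaw": 0},
    {"dx": 0, "dy": 0, "dz": 0, "roll": 0, "jaw": 0},
    {"dx": 0, "dy": 0, "dz": 0, "roll": 0, "jaw": 0}
  ]
}}

```text
t: 39.13
tcp_pos: [0.455, -0.2643, 0.2502]
orientation: [0.0, 0.99, 0.14, 0.001]
wrist_force: [0.3, -0.5, -0.0]
gripper_width: 0.998
```

```bash
python3 chk.py pics/p13.png; python3 - <<'E'
from station import env
import cv2
cv2.imwrite("pics/p14.png",env.snapshot("scene")["image"])
E
```

```text
39.2333 (array([389.56701921, 226.66190913]), np.float64(144.78125)) (array([260.82735884, 258.8576623 ]), np.float64(136.703125)) (array([0.51775775, 0.08896025, 0.21735588]), np.float64(0.0006577536159854857))
```

View pics/p14.png

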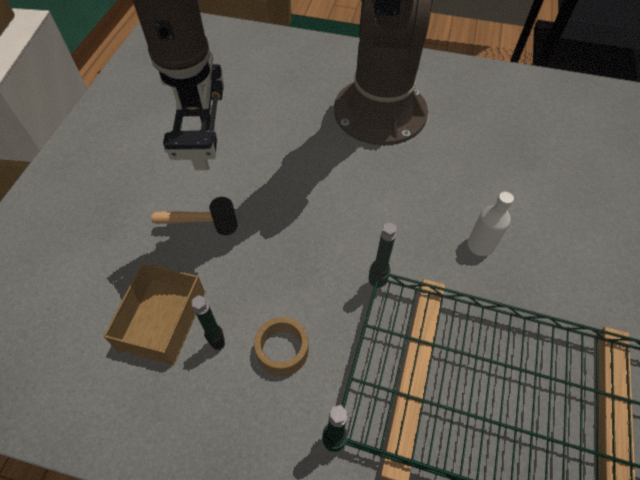

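The mallet stands on the bench at (223,216), and the leg is upright with its foot at (389,227). The bottle (490,225), tape (281,346) and carton (157,313) are in place and the gripper is clear. Handing in.

```bash
python3 -c "
from station import env
print(env.hand_in())"
```

```text
the job is handed in; nothing more can be done
None
```

The leg is standing in the empty collar, tapped down with the mallet. The mallet is back on the bench, and I handed the job in at about 39 s.

- **Taps:** I gave three taps of about 25, 27 and 25 N. They dragged the foot about 7 mm towards +x, a tilt of roughly 0.05 rad. I took the mallet again, guided the foot back under light load (about 10–14 N), and gave one more straight tap of about 25 N. That makes four firm taps instead of two or three. The highest force I read was about 28 N.
- **Last checks on the leg:** its foot is at (0.518, 0.089, 0.217), within 1–2 mm of the collar axis. It sits about 1–2 mm deeper than before tapping, which is about the limit of what the cameras can resolve.
- **Other things on the bench:** the mallet stands about 11 cm from where it started. The bottle, tape roll and carton look unmoved, and the gripper is clear of everything.
- **Not checked:** the squeeze between sleeve and collar cannot be measured, so I inferred it from the tap forces. The straightening and the extra tap make that less certain.

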